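# Put the aluminium shoes back on their stock stacks

## Task

Four bright aluminium horseshoes lie loose on the farrier's bench: a plain open shoe, an egg bar, a heart bar and a short toe tip. Put each one back on the stock stack of its own pattern, flat on top, toe over toe and neatly in line with the shoes below; set them down rather than dropping them. Leave the dark steel shoe where it lies.

Things in the scene. Friction and masses are not known exactly. Their poses are not given: they have to be found in the camera images.
- plain_shoe: Loose bright aluminium plain open horseshoe (a U, open at the heels), flat on the bench. Sizes in mm: 98 wide, 100 long (x +10 to -90), 10 thick, web 20; 130 g. Can be pinched from above across the web at the toe, fingers closing along x. Origin: underside, middle of the web at the toe (front of the curve); x points out over the toe, away from the heels; z up.
- egg_shoe: Loose bright aluminium egg-bar horseshoe (a closed oval ring), flat on the bench. Sizes in mm: 98 wide, 112 long (x +10 to -102), 10 thick, web 20; 160 g. Can be pinched from above across the web at the toe, fingers closing along x. Origin: underside, middle of the web at the toe (front of the curve); x points out over the toe, away from the heels; z up.
- heart_shoe: Loose bright aluminium heart-bar horseshoe (a U with a wedge plate joining the heels, its tip 45 behind the origin), flat on the bench. Sizes in mm: 98 wide, 100 long (x +10 to -90), 10 thick, web 20; 180 g. Can be pinched from above across the web at the toe, fingers closing along x. Origin: underside, middle of the web at the toe (front of the curve); x points out over the toe, away from the heels; z up.
- tip_shoe: Loose bright aluminium toe tip (a half-moon, just the front half of a shoe), flat on the bench. Sizes in mm: 98 wide, 50 long (x +10 to -40), 10 thick, web 20; 80 g. Can be pinched from above across the web at the toe, fingers closing along x. Origin: underside, middle of the web at the toe (front of the curve); x points out over the toe, away from the heels; z up.
- plain_stack: Stock stack: two aluminium plain open horseshoes wired together, one on the other, on a black rubber mat 116 x 104 x 5 mm; fixed. Outline as the loose one; its top is 25 mm above its origin. Origin: bench level, under the middle of the web at the toe; x out over the toe; z up. A shoe well placed has its origin 25 mm above this one and the same x.
- egg_stack: Stock stack: two aluminium egg-bar horseshoes wired together, one on the other, on a black rubber mat 116 x 104 x 5 mm; fixed. Outline as the loose one; its top is 25 mm above its origin. Origin: bench level, under the middle of the web at the toe; x out over the toe; z up. A shoe well placed has its origin 25 mm above this one and the same x.
- heart_stack: Stock stack: two aluminium heart-bar horseshoes wired together, one on the other, on a black rubber mat 116 x 104 x 5 mm; fixed. Outline as the loose one; its top is 25 mm above its origin. Origin: bench level, under the middle of the web at the toe; x out over the toe; z up. A shoe well placed has its origin 25 mm above this one and the same x.
- tip_stack: Stock stack: two aluminium toe tips wired together, one on the other, on a black rubber mat 116 x 104 x 5 mm; fixed. Outline as the loose one; its top is 25 mm above its origin. Origin: bench level, under the middle of the web at the toe; x out over the toe; z up. A shoe well placed has its origin 25 mm above this one and the same x.
- steel_shoe: Dark steel plain open horseshoe, loose, same outline as the plain aluminium one, 370 g: not part of the job, to be left alone. Origin: underside, middle of the web at the toe (front of the curve); x points out over the toe, away from the heels; z up.
Things that resemble listed ones, but are neither listed nor needed, are in the scene too. What is shaped like the plain_stack but orange or purple is not meant.

How it is judged (in metres and radians):
At the end, for the whole second after the job is handed in: Each of the four aluminium shoes lies released, at rest and flat (within 0.08 rad) directly on the stack of its own pattern (origin 22 to 29 mm above the bench), its toe within 12 mm of the stack's toe and its direction within 0.25 rad of the stack's (horizontal distance between plain_shoe and plain_stack below 0.012 m and angle between the x axis of plain_shoe and the x axis of plain_stack, either way round below 0.25 rad and height (world z) of plain_shoe between 0.022 and 0.029 m and angle between each of plain_shoe, egg_shoe, heart_shoe, tip_shoe's own z axis and vertical below 0.08 rad and linear speed of each of plain_shoe, egg_shoe, heart_shoe, tip_shoe below 0.02 m/s and angular speed of each of plain_shoe, egg_shoe, heart_shoe, tip_shoe below 0.2 rad/s and horizontal distance between egg_shoe and egg_stack below 0.012 m and angle between the x axis of egg_shoe and the x axis of egg_stack, either way round below 0.25 rad and height (world z) of egg_shoe between 0.022 and 0.029 m and horizontal distance between heart_shoe and heart_stack below 0.012 m and angle between the x axis of heart_shoe and the x axis of heart_stack, either way round below 0.25 rad and height (world z) of heart_shoe between 0.022 and 0.029 m and horizontal distance between tip_shoe and tip_stack below 0.012 m and angle between the x axis of tip_shoe and the x axis of tip_stack, either way round below 0.25 rad and height (world z) of tip_shoe between 0.022 and 0.029 m); the robot touches nothing.
It fails at once if the dark steel shoe is pushed more than 15 mm from where it lay (distance of steel_shoe from where it was at the start of the episode above 0.015 m).
It fails at once if an aluminium shoe is dropped (falls freely, out of the gripper, faster than 0.5 m/s, some 13 mm of fall) ((contact force between the fingers and plain_shoe below 0.01 N and linear speed of plain_shoe above 0.5 m/s) or (contact force between the fingers and egg_shoe below 0.01 N and linear speed of egg_shoe above 0.5 m/s) or (contact force between the fingers and heart_shoe below 0.01 N and linear speed of heart_shoe above 0.5 m/s) or (contact force between the fingers and tip_shoe below 0.01 N and linear speed of tip_shoe above 0.5 m/s)).
It also fails if it takes over 112 s, if anything falls off the work surface, if the arm or the gripper's body presses on something with over 40 N, if the wrist force passes 120 N, or if a joint passes its speed limit or range.

## Robot

A 6-joint arm with a two-finger parallel gripper is mounted at the origin on the work surface. World frame = base frame: x ahead of the robot, y to its left, z up, the work surface at z = 0. Lengths are in m, angles in degrees, forces in N, time in s.
With the tool pointing down it reaches from about 0.25 to 0.725 m from the base axis. Payload 9.7 kg.
Tool frame: the origin (TCP) lies midway between the tips of the shut fingers; the grasp point (between the pads) lies 19 mm behind it (bot.hold_point_z is the distance from the TCP to the grasp point, in m); z points along the fingers, y is the line along which they close (so a half turn about z gives the same grasp; the last joint's range is limited). The gripper opens to 85 mm and grips with 20 to 120 N. Pads are 22 mm wide; open, the fingers measure 114 mm over their backs; the gripper's body (76 mm by 85 mm) begins 54 mm behind the grasp point. The pads swing forward as they close: fully open they stand 13 mm farther back than shut.
Start: joints at [69.099, 4.979, 10.078, 95.1, 0, 90], TCP at [0.196, 0.514, 0.231] pointing down, gripper open.
Joint ranges: [-179.16, 179.16], [-48.56, 103.87], [-65.8, 70.77], [-126.05, 130.52], [-82.76, 87.17], [-180, 180]. Speed limits (degrees/s): [127.2, 127.2, 147.25, 180, 180, 180].

## Interface

Orientations are given as [roll, pitch, yaw] about the fixed x, y, z axes, in that order (R = Rz(yaw) Ry(pitch) Rx(roll)).
In Python, from workcell import bot gives the robot as it stands.
- The arm moves only by the tool play_rows, never from a script. Its argument "steps" is a list that holds one entry, the list of rows, each a list of 4 numbers: the shift along the tool's x, y, z in m, then the turn about the tool's z in rad. In form: [[[tx, ty, tz, yaw], ...]]. A call has exactly 5 rows; each row shifts and turns the commanded pose from where the row before left it, along the tool's axes as they then stand; what a row does not reach is not made up. A row lasts 1/12 s, in which the tool goes at most 41.7 mm and 7.16 degrees, less where a joint would pass 70% of its speed; a pose out of reach is approached as far as the arm can. A call is refused whole if a number of a shift passes 0.0417 or a number of a turn 0.125, either way. A call with a gripper value outside its range is refused whole. "gripper" is the finger opening in m, from 0 to 0.0854, set as the call begins (left out, the last holds). The fingers move at their own pace and stop on an object; "squeeze" is the grip in N (left out, the last holds). Time passes only in rows, so rows that do not move let the fingers close, or fill a call up. It gives the time, the measured TCP pose, the force, the opening and the grip force at its end, in the units of the state.
- bot.get_obs(): the state, without advancing time (a new reading comes with each control period).
- bot.camera(name): name is "scene" or "top" or "wrist"; returns a dict with "img" (384x512x3 uint8, blue, green, red), "vfov" (degrees; the focal length in pixels is half the picture's height over the tangent of half this angle, whatever the lens; pixels are square), "cx", "cy" (the principal point, pixels), "xyz" and "attitude" of the camera in the world. Camera axes: x right, y down, z forward; pixel columns grow to the right and rows downward; lengths in m; the calibration is good to about 2 mm. A picture is of the moment at which its call begins. There is no depth.
- bot.job_done(): hands the job in; it is judged then, once.
The state is a dict: "time": time; "q": joint angles; "qd": joint speeds; "joint_efforts": joint torques, N m; "ee_pos": TCP position; "tcp_rot": TCP orientation; "wrist_force": force on the tool from outside, world axes, zero at the start; "torque": the same for the moment, N m; "opening": finger opening in m; "grasp_force": force on a finger pad.
Only numpy, scipy, OpenCV 4.12 (cv2) and the standard library are available. Lean on these libraries where they do the work, as an engineer would, in place of code of your own. Each camera call takes 0.05 s, during which the arm holds its last target. There are 200 camera calls.

## Working session

There is one attempt and no reset: what is moved stays moved. The work goes in short steps, Python scripts to look and compute and a tool call to move; the robot and the scene stay as the last step left them, time stands still between calls to the robot, and variables do not carry over. Pictures are saved under pics/ and viewed, at most 14 in all, crops included, and the job is handed in when it is done.

Besides the shell and the picture viewer there is one more tool, called after ">>>" as name(argument=value, ...), one argument or row to a line, values as JSON. play_rows: Moves the arm, as the interface text tells. Its arguments: {"type":"object","properties":{"steps":{"type":"array","items":{"type":"array","items":{"type":"array","items":{"type":"number"}}}},"gripper":{"type":"number"},"squeeze":{"type":"number"}},"required":["steps"]}

```bash
mkdir -p pics
cat > h.py <<'E'
import numpy as np, cv2
from scipy.spatial.transform import Rotation as R
from workcell import bot
def cam(n):
    c=bot.camera(n); return c
def f(c): return c["img"].shape[0]/2/np.tan(np.radians(c["vfov"])/2)
def rot(c): 
    a=np.array(c["attitude"],float)
    return a if a.shape==(3,3) else R.from_euler("xyz",a,degrees=True).as_matrix()
def ray(c,uv,z):
    uv=np.atleast_2d(uv).astype(float)
    d=np.c_[(uv[:,0]-c["cx"])/f(c),(uv[:,1]-c["cy"])/f(c),np.ones(len(uv))]@rot(c).T
    o=np.array(c["xyz"]); return o+d*((z-o[2])/d[:,2])[:,None]
def proj(c,p):
    q=(np.atleast_2d(p)-np.array(c["xyz"]))@rot(c)
    return np.c_[q[:,0]/q[:,2]*f(c)+c["cx"],q[:,1]/q[:,2]*f(c)+c["cy"]]
E
python3 - <<'E'
from h import *
import pickle
d={}
for n in("top","scene","wrist"):
    c=cam(n);d[n]=c;print(n,c["vfov"],c["cx"],c["cy"],c["xyz"],c["attitude"])
    cv2.imwrite(f"pics/{n}0.png",cv2.resize(c["img"],(800,600),interpolation=cv2.INTER_CUBIC) if n=="top" else c["img"])
pickle.dump(d,open("d0.pkl","wb"))
o=bot.get_obs();print(o)
E
```

```text
top 56.53519095830658 256.26177067895054 192.5516626422581 [ 0.30820066 -0.09427172  1.0943018 ] [-1.67722122e+02  5.60433111e-02 -8.54894587e+01]
scene 56.274803158328965 252.2528362148015 191.1554131513234 [1.04967512 0.60388369 0.70955156] [-127.621766      0.97051408  141.96071563]
wrist 70.8450527910131 251.69933717958168 193.22664048814727 [0.11978123 0.54215968 0.37295216] [1.61444018e+02 1.42038493e-01 6.90989327e+01]
{'time': 0.15, 'q': array([6.90974853e+01, 5.00443175e+00, 1.00450490e+01, 9.51004682e+01,
       1.24005222e-03, 8.99998983e+01]), 'qd': array([ 0.00111076, -0.09366175,  0.11975279, -0.05075422, -0.03529346,
       -0.02600366]), 'joint_efforts': array([ 2.56960420e-04, -5.20759821e+01,  4.65045691e+01,  1.38406098e-02,
       -3.46054594e-05,  6.72297375e-06]), 'ee_pos': array([0.19615842, 0.51363777, 0.23074195]), 'tcp_rot': array([-1.79940149e+02, -1.24015779e-03,  1.59097586e+02]), 'wrist_force': array([-0.04237669,  0.48083152,  0.59446538]), 'torque': array([-0.00610927, -0.00474755,  0.02347645]), 'grasp_force': 0.0, 'opening': 0.08520323593975458}
```

View pics/top0.png

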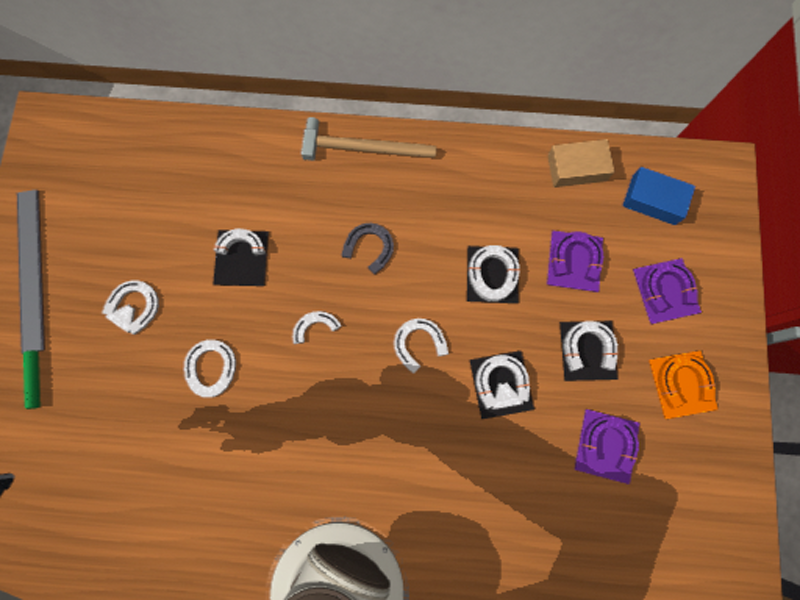

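View pics/scene0.png

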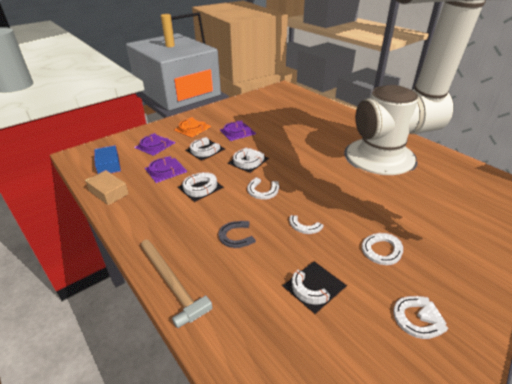

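Top view (800×600 picture). Loose bright shoes: heart (132,306), egg (210,368), tip (317,327), plain (421,344). The dark steel shoe, to be left alone, is at (369,247). Bright stacks on black mats: tip (241,257), egg (493,273), heart (503,384), plain (590,349). The decoys are purple at (577,260), (670,290) and (610,445), and orange at (684,383).

The scene view shows the same set: tip stack (312,286), egg stack (201,185), heart stack (247,158), plain stack (204,148). Next I measure from these two views.

```bash
cat >> h.py <<'E'
def mask(img):
    hsv=cv2.cvtColor(img,cv2.COLOR_BGR2HSV)
    m=((hsv[...,2]>135)&(hsv[...,1]<60)).astype(np.uint8)
    return cv2.morphologyEx(m,cv2.MORPH_CLOSE,np.ones((3,3)))
def blob(m,uv):
    n,l,s,c=cv2.connectedComponentsWithStats(m)
    ok=[i for i in range(1,n) if s[i,4]>60]
    def dist(i):
        y,x=np.nonzero(l==i); return np.hypot(x.mean()-uv[0],y.mean()-uv[1])
    return (l==min(ok,key=dist)).astype(np.uint8)
def shoe(c,uv,kind,z,m=None):
    """origin xy and yaw of a shoe whose top face stands at z"""
    b=blob(mask(c["img"]),uv) if m is None else m
    y,x=np.nonzero(b); P=ray(c,np.c_[x,y],z)[:,:2]
    cs,_=cv2.findContours(b,cv2.RETR_EXTERNAL,cv2.CHAIN_APPROX_NONE)
    k=max(cs,key=cv2.contourArea)[:,0,:]; C=ray(c,k,z)[:,:2]
    h=cv2.convexHull(C.astype(np.float32)); M=cv2.moments(h)
    hc=np.array([M["m10"],M["m01"]])/M["m00"]; mc=P.mean(0)
    if kind in("plain",): d=mc-hc
    elif kind=="tip":
        w,V=np.linalg.eigh(np.cov(P.T)); d=V[:,0]*np.sign(V[:,0]@(mc-hc))
    elif kind=="egg":
        w,V=np.linalg.eigh(np.cov(C.T)); d=V[:,1]
    else: d=hc-mc
    d=d/np.linalg.norm(d); n=np.array([-d[1],d[0]])
    H=h[:,0,:]; a=H@d; t=H@n
    o=d*(a.max()-.010)+n*(t.max()+t.min())/2
    return o,np.degrees(np.arctan2(d[1],d[0])),np.ptp(a),np.ptp(t),hc,k
def tri(ca,ua,cb,ub):
    A=[];bb=[]
    for c,u in((ca,ua),(cb,ub)):
        o=np.array(c["xyz"]);d=ray(c,u,0)[0]-o;d/=np.linalg.norm(d);Q=np.eye(3)-np.outer(d,d);A.append(Q);bb.append(Q@o)
    return np.linalg.lstsq(np.vstack(A),np.hstack(bb),rcond=None)[0]
E
python3 - <<'E'
from h import *
import pickle
d=pickle.load(open("d0.pkl","rb"));T=d["top"];S=d["scene"]
k=.64
L={"heart":((132,306),.01,(420,317)),"egg":((210,368),.01,(383,249)),"tip":((317,327),.01,(306,225)),"plain":((421,344),.01,(264,189)),
"tipS":((241,243),.025,(310,287)),"eggS":((493,273),.025,(201,184)),"heartS":((503,384),.025,(248,158)),"plainS":((590,349),.025,(205,148))}
for n,(uv,z,us) in L.items():
    r=shoe(T,np.array(uv)*k,n.rstrip("S"),z)
    bs=blob(mask(S["img"]),us)
    # height: centre of mask in the two views
    y,x=np.nonzero(blob(mask(T["img"]),np.array(uv)*k));y2,x2=np.nonzero(bs)
    p=tri(T,(x.mean(),y.mean()),S,(x2.mean(),y2.mean()))
    print(n,"o",r[0].round(4),"yaw",round(r[1],1),"len",r[2].round(3),"wid",r[3].round(3),"tri",p.round(4))
im=T["img"];a=cv2.resize(im[135:275,55:405],(800,320),interpolation=cv2.INTER_CUBIC);cv2.imwrite("pics/crop.png",a)
E
```

```text
heart o [0.5317 0.4438] yaw -21.7 len 0.099 wid 0.098 tri [0.4907 0.464  0.005 ]
egg o [0.3387 0.2769] yaw -169.0 len 0.108 wid 0.095 tri [0.382  0.2888 0.0046]
tip o [0.497 0.099] yaw 25.1 len 0.049 wid 0.095 tri [0.4834 0.0966 0.0058]
plain o [ 0.4957 -0.0958] yaw 31.7 len 0.093 wid 0.096 tri [ 0.467  -0.1125  0.0048]
tipS o [0.6544 0.2608] yaw 3.6 len 0.05 wid 0.094 tri [0.6405 0.2652 0.0183]
eggS o [ 0.5675 -0.2472] yaw 171.7 len 0.113 wid 0.097 tri [ 0.6146 -0.2537  0.0157]
heartS o [ 0.4373 -0.2658] yaw 20.7 len 0.098 wid 0.099 tri [ 0.3952 -0.2807  0.0142]
plainS o [ 0.5196 -0.4504] yaw -5.1 len 0.1 wid 0.101 tri [ 0.4824 -0.4462  0.0165]
```

View pics/crop.png

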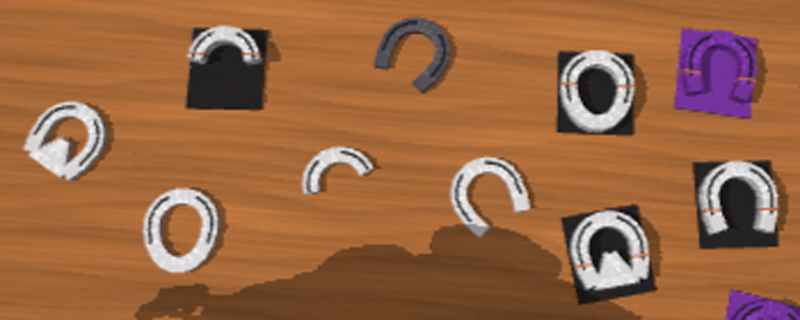

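The crop confirms the choice. The four loose bright shoes show their patterns clearly: heart at (65,140), egg (180,230), tip (337,168), plain (490,195), each with the crease on its toe half. Both eggs have their toe up, towards +x. Triangulated mid-heights are about 5 mm for the loose shoes and 14–18 mm for the stacks, which fits the text.

I go to the heart shoe first.

>>> play_rows(
  steps=[
    [[-0.0337, 0.0054, 0.006, 0], [-0.0337, 0.0054, 0.006, 0], [-0.0337, 0.0054, 0.006, 0], [-0.0337, 0.0054, 0.006, 0], [-0.0337, 0.0054, 0.006, 0]],
  ],
  gripper=0.05,
  squeeze=60,
)

```text
time: 0.57
ee_pos: [0.3647, 0.4783, 0.2008]
tcp_rot: [-180.0, -0.0, 159.1]
wrist_force: [0.1, -0.3, -0.1]
opening: 0.0498
grasp_force: 0.0
```

>>> play_rows(
  steps=[
    [[-0.0337, 0.0054, 0.006, 0], [-0.0337, 0.0054, 0.006, 0], [-0.0337, 0.0054, 0.006, 0], [-0.0337, 0.0054, 0.006, 0], [-0.0337, 0.0054, 0.006, 0]],
  ],
)

```text
time: 0.98
ee_pos: [0.5318, 0.4433, 0.1706]
tcp_rot: [-180.0, -0.0, 159.1]
wrist_force: [0.3, 1.3, 0.0]
opening: 0.0497
grasp_force: 0.0
```

>>> play_rows(
  steps=[
    [[0, 0, 0, 0.11], [0, 0, 0, 0.11], [0, 0, 0, 0.11], [0, 0, 0, 0.11], [0, 0, 0, 0.11]],
  ],
)

```text
time: 1.4
ee_pos: [0.5304, 0.4438, 0.1706]
tcp_rot: [-179.9, 0.0, 127.3]
wrist_force: [-0.1, -0.1, 0.3]
opening: 0.0502
grasp_force: 0.0
```

>>> play_rows(
  steps=[
    [[0, 0, 0, 0.11], [0, 0, 0, 0.11], [0, 0, 0, 0.11], [0, 0, 0, 0.11], [0, 0, 0, 0.11]],
  ],
)

```text
time: 1.82
ee_pos: [0.5302, 0.444, 0.1708]
tcp_rot: [-180.0, 0.0, 95.8]
wrist_force: [0.7, 0.1, 0.4]
opening: 0.05
grasp_force: 0.0
```

>>> play_rows(
  steps=[
    [[0, 0, 0, 0.11], [0, 0, 0, 0.11], [0, 0, 0, 0.11], [0, 0, 0, 0.11], [0, 0, 0, 0.11]],
  ],
)

```text
time: 2.23
ee_pos: [0.5302, 0.4439, 0.1708]
tcp_rot: [-180.0, 0.0, 64.2]
wrist_force: [-0.5, 0.4, -0.2]
opening: 0.0503
grasp_force: 0.0
```

```bash
cat >> h.py <<'E'
def moveto(xy,z,yaw):
    """tool-frame shift (at present yaw) and turn to reach a TCP pose; print them"""
    o=bot.get_obs();p=o["ee_pos"];s=np.radians(o["tcp_rot"][2])
    D=np.array(xy)-p[:2]
    t=(np.radians(yaw)-s+np.pi)%(2*np.pi)-np.pi
    print("now",p.round(4),o["tcp_rot"].round(2),"q6",o["q"][5].round(1),"t",round(o["time"],2),"| shift",round(float(D@[np.cos(s),np.sin(s)]),4),round(float(D@[np.sin(s),-np.cos(s)]),4),round(p[2]-z,4),"turn",round(-t,4))
E
python3 - <<'E'
from h import *
c=cam("wrist");cv2.imwrite("pics/w1.png",c["img"]);moveto((.5317,.4438),.1,65)
print(c["xyz"],proj(c,[.5317,.4438,.01]))
r=shoe(c,proj(c,[.4907,.464,.01])[0],"heart",.01);print(r[:4])
E
```

```text
now [0.5302 0.4439 0.1708] [-1.7998e+02  4.0000e-02  6.3800e+01] q6 156.1 t 2.28 | shift 0.0005 0.0014 0.0708 turn -0.0209
[0.56589804 0.51692093 0.31301322] [[252.56906278 175.53058444]]
(array([0.50819237, 0.42264982]), np.float64(-62.90360460708678), np.float64(0.10791218454793475), np.float64(0.10697094170284593))
```

View pics/w1.png

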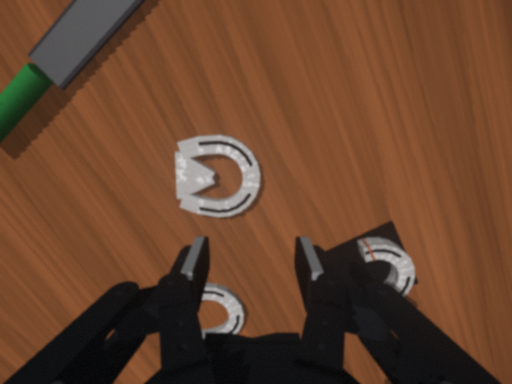

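The wrist view shows the heart shoe at (180–260, 135–217), its axis nearly level in the picture with the toe to the right. The egg is at (222,310) and the tip stack at (385,265). I'll take the axis from the straight heel edge of the hull, which is steadier.

```bash
cat >> h.py <<'E'
def shoe2(c,uv,kind,z,prior,b=None):
    """axis from the heel-to-heel hull edge (egg: from moments of the filled outline)"""
    b=blob(mask(c["img"]),uv) if b is None else b
    cs,_=cv2.findContours(b,cv2.RETR_EXTERNAL,cv2.CHAIN_APPROX_NONE)
    C=ray(c,max(cs,key=cv2.contourArea)[:,0,:],z)[:,:2].astype(np.float32)
    h=cv2.convexHull(C); H=h[:,0,:].astype(float)
    pr=np.array([np.cos(np.radians(prior)),np.sin(np.radians(prior))])
    if kind=="egg":
        M=cv2.moments(h); S=np.array([[M["mu20"],M["mu11"]],[M["mu11"],M["mu02"]]]); d=np.linalg.eigh(S)[1][:,1]
    else:
        q=cv2.approxPolyDP(h,.002,True)[:,0,:].astype(float); e=np.roll(q,-1,0)-q
        i=np.argmax(np.linalg.norm(e,axis=1)); E=H
        a,bq=q[i],e[i]/np.linalg.norm(e[i]); d=np.array([-bq[1],bq[0]])
    d=d*np.sign(d@pr); n=np.array([-d[1],d[0]]); a=H@d; t=H@n
    # hull vertices are pixel centres: pad half a pixel
    px=.5*np.linalg.norm(ray(c,(257,192),z)-ray(c,(256,192),z))
    o=d*(a.max()+px-.010)+n*(t.max()+t.min())/2
    print(kind,"o",o.round(4),"yaw",round(float(np.degrees(np.arctan2(d[1],d[0]))),1),"len",round(np.ptp(a)+2*px,4),"wid",round(np.ptp(t)+2*px,4))
    return o,np.degrees(np.arctan2(d[1],d[0]))
E
python3 - <<'E'
from h import *
import pickle
T=pickle.load(open("d0.pkl","rb"))["top"]
c=cam("wrist")
o,y=shoe2(c,(215,176),"heart",.01,-25);moveto(o,.003,y+90)
k=.64
L={"heart":((132,306),.01,-25),"egg":((210,368),.01,11),"tip":((317,327),.01,25),"plain":((421,344),.01,30),
"tipS":((241,243),.025,0),"eggS":((493,273),.025,-8),"heartS":((503,384),.025,12),"plainS":((590,349),.025,-5)}
for n,(uv,z,pr) in L.items(): print(n,end=" ");shoe2(T,np.array(uv)*k,n.rstrip("S"),z,pr)
E
```

```text
heart o [0.5282 0.4402] yaw -28.9 len 0.0985 wid 0.0999
now [0.5302 0.444  0.1709] [-1.7998e+02  4.0000e-02  6.4450e+01] q6 155.5 t 2.33 | shift -0.0043 -0.0002 0.1679 turn 0.058
heart heart o [0.5204 0.4898] yaw 50.2 len 0.1008 wid 0.1049
egg egg o [0.4266 0.291 ] yaw 6.4 len 0.1098 wid 0.0978
tip tip o [0.4987 0.0981] yaw 22.6 len 0.0524 wid 0.0982
plain plain o [ 0.4974 -0.0954] yaw 30.9 len 0.0964 wid 0.0993
tipS tip o [0.6559 0.2614] yaw 4.5 len 0.0525 wid 0.0972
eggS egg o [ 0.6615 -0.258 ] yaw -5.1 len 0.1159 wid 0.1003
heartS heart o [ 0.4399 -0.2685] yaw 15.6 len 0.1002 wid 0.1018
plainS plain o [ 0.519  -0.4417] yaw 6.5 len 0.0933 wid 0.104
```

>>> play_rows(
  steps=[
    [[-0.0043, 0, 0.0236, 0.04], [0, 0, 0.03, 0], [0, 0, 0.03, 0], [0, 0, 0.03, 0], [0, 0, 0.02, 0]],
  ],
)

```text
time: 2.75
ee_pos: [0.5274, 0.4393, 0.0342]
tcp_rot: [-179.9, 0.2, 62.5]
wrist_force: [-0.5, -0.8, -0.2]
opening: 0.05
grasp_force: 0.0
```

>>> play_rows(
  steps=[
    [[0, 0, 0.02, 0], [0, 0, 0.012, 0], [0, 0, 0.003, 0], [0, 0, 0, 0], [0, 0, 0, 0]],
  ],
)

```text
time: 3.17
ee_pos: [0.5289, 0.4405, 0.0039]
tcp_rot: [180.0, -0.1, 62.3]
wrist_force: [0.1, 0.8, 0.8]
opening: 0.0499
grasp_force: 0.0
```

Run:
```python
from h import *
c=cam("wrist");cv2.imwrite("pics/w2.png",c["img"]);moveto((.528,.440),.003,63)
```

```text
now [0.5292 0.4407 0.0044] [ 1.7995e+02 -1.2000e-01  6.2310e+01] q6 157.5 t 3.22 | shift -0.0012 -0.0007 0.0014 turn -0.012
```

View pics/w2.png

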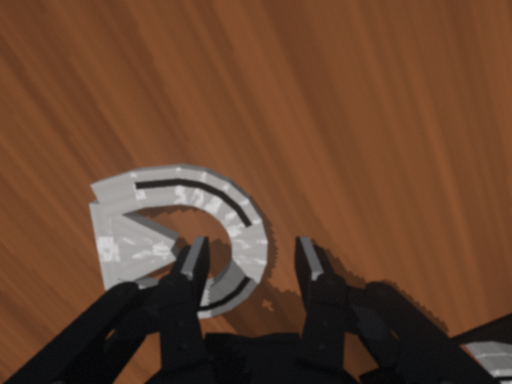

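The fingers (inner faces at 208 and 297) straddle the heart's toe web at (250,245). I close and lift.

>>> play_rows(
  steps=[
    [[0, 0, 0.001, 0], [0, 0, 0, 0], [0, 0, 0, 0], [0, 0, 0, 0], [0, 0, 0, 0]],
  ],
  gripper=0.0,
)

```text
time: 3.63
ee_pos: [0.5292, 0.4405, 0.003]
tcp_rot: [179.9, -0.1, 62.3]
wrist_force: [0.2, -0.9, 6.8]
opening: 0.02
grasp_force: 54.3
```

>>> play_rows(
  steps=[
    [[0, 0, 0, 0], [0, 0, 0, 0], [0, 0, -0.002, 0], [0, 0, -0.004, 0], [0, 0, -0.006, 0]],
  ],
)

```text
time: 4.05
ee_pos: [0.5279, 0.4397, 0.013]
tcp_rot: [-180.0, 0.1, 62.3]
wrist_force: [-0.2, 0.1, -1.7]
opening: 0.0198
grasp_force: 54.3
```

>>> play_rows(
  steps=[
    [[0, 0, -0.015, 0], [0, 0, -0.02, 0], [0, 0, -0.03, 0], [0, 0, -0.03, 0], [0, 0, -0.03, 0]],
  ],
)

```text
time: 4.47
ee_pos: [0.5281, 0.4399, 0.1401]
tcp_rot: [-180.0, 0.0, 62.3]
wrist_force: [0.1, 0.5, -1.5]
opening: 0.0204
grasp_force: 54.5
```

Run:
```python
from h import *
c=cam("wrist");cv2.imwrite("pics/w3.png",c["img"]);moveto((.437,-.267),.12,102)
```

```text
now [0.5295 0.4411 0.1475] [179.83  -0.41  62.27] q6 157.5 t 4.52 | shift -0.6698 0.2476 0.0275 turn -0.6934
```

View pics/w3.png

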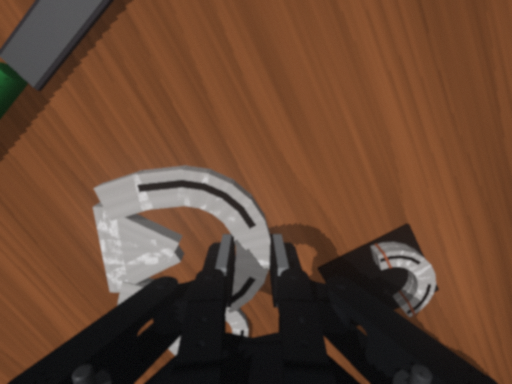

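The heart is held level between the fingers (web at 252,255). I carry it high past its stack and look there.

>>> play_rows(
  steps=[
    [[-0.0307, 0.0139, -0.0028, 0], [-0.0307, 0.0139, -0.0028, 0], [-0.0307, 0.0139, -0.0028, 0], [-0.0307, 0.0139, -0.0028, 0], [-0.0307, 0.0139, -0.0028, 0]],
  ],
)

```text
time: 4.93
ee_pos: [0.518, 0.2705, 0.1529]
tcp_rot: [-180.0, 0.0, 62.3]
wrist_force: [0.9, 0.4, -1.2]
opening: 0.0202
grasp_force: 57.6
```

>>> play_rows(
  steps=[
    [[-0.0307, 0.0139, -0.0028, 0], [-0.0307, 0.0139, -0.0028, 0], [-0.0307, 0.0139, -0.0028, 0], [-0.0307, 0.0139, -0.0028, 0], [-0.0307, 0.0139, -0.0028, 0]],
  ],
)

```text
time: 5.35
ee_pos: [0.5081, 0.1022, 0.1671]
tcp_rot: [180.0, -0.0, 62.3]
wrist_force: [1.4, -0.7, -1.8]
opening: 0.0204
grasp_force: 57.6
```

>>> play_rows(
  steps=[
    [[-0.0307, 0.0139, -0.0028, 0], [-0.0307, 0.0139, -0.0028, 0], [-0.0307, 0.0139, -0.0028, 0], [-0.0307, 0.0139, -0.0028, 0], [-0.0307, 0.0139, -0.0028, 0]],
  ],
)

```text
time: 5.77
ee_pos: [0.4982, -0.066, 0.1812]
tcp_rot: [180.0, -0.0, 62.3]
wrist_force: [0.7, 0.7, -1.0]
opening: 0.0202
grasp_force: 57.6
```

>>> play_rows(
  steps=[
    [[-0.0307, 0.0139, -0.0028, 0], [-0.0307, 0.0139, -0.0028, 0], [-0.0307, 0.0139, -0.0028, 0], [-0.0307, 0.0139, -0.0028, 0], [-0.0307, 0.0139, -0.0028, 0]],
  ],
)

```text
time: 6.18
ee_pos: [0.4883, -0.2343, 0.1951]
tcp_rot: [180.0, -0.0, 62.3]
wrist_force: [0.7, 0.5, -1.1]
opening: 0.0203
grasp_force: 57.6
```

>>> play_rows(
  steps=[
    [[-0.0307, 0.0139, -0.0028, 0], [-0.0307, 0.0139, -0.0028, 0], [-0.0307, 0.0139, -0.0028, 0], [-0.0307, 0.0139, -0.0028, 0], [-0.0307, 0.0139, -0.0028, 0]],
  ],
)

```text
time: 6.6
ee_pos: [0.4784, -0.4025, 0.209]
tcp_rot: [180.0, -0.0, 62.3]
wrist_force: [0.4, 0.9, -1.0]
opening: 0.02
grasp_force: 57.6
```

>>> play_rows(
  steps=[
    [[0, 0, 0, -0.07], [0, 0, 0, -0.07], [0, 0, 0, -0.07], [0, 0, 0, -0.07], [0, 0, 0, -0.07]],
  ],
)

```text
time: 7.02
ee_pos: [0.4788, -0.4009, 0.2087]
tcp_rot: [-180.0, -0.0, 82.5]
wrist_force: [0.1, -0.3, -2.4]
opening: 0.0201
grasp_force: 57.8
```

>>> play_rows(
  steps=[
    [[0, 0, 0, -0.07], [0, 0, 0, -0.07], [0, 0, 0, -0.07], [0, 0, 0, -0.07], [0, 0, 0, -0.07]],
  ],
)

```text
time: 7.43
ee_pos: [0.4789, -0.4008, 0.2088]
tcp_rot: [180.0, -0.0, 102.6]
wrist_force: [-0.0, 0.4, -2.0]
opening: 0.0199
grasp_force: 57.8
```

Run:
```python
from h import *
c=cam("wrist");cv2.imwrite("pics/w4.png",c["img"]);moveto((.437,-.267),.12,102)
for n,p,k,y in(("heart",[.39,-.28,.025],"heart",14),("egg",[.6146,-.2537,.025],"egg",-6)):
    u=proj(c,p)[0];print(n,u);shoe2(c,u,k,.025,y)
```

```text
now [ 0.4788 -0.4008  0.2088] [-1.8000e+02 -2.0000e-02  1.0286e+02] q6 37.2 t 7.48 | shift 0.1397 -0.011 0.0888 turn 0.015
heart [196.00495812  47.41444729]
heart o [ 0.3919 -0.2446] yaw 102.6 len 0.0941 wid 0.0987
egg [400.80765662  70.94147823]
egg o [ 0.6582 -0.252 ] yaw 2.5 len 0.1123 wid 0.098
```

View pics/w4.png

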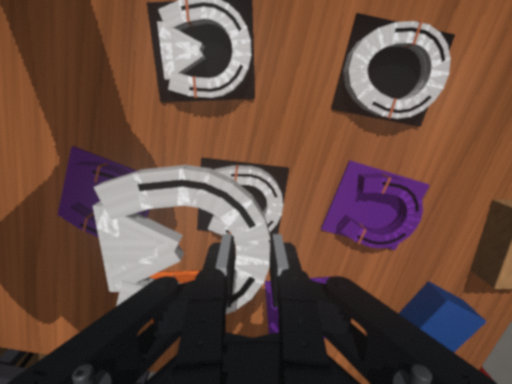

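The view shows the heart stack at (203,48), clipped at the top edge, and the egg stack at (398,70). I move 40 mm nearer and use the black mats for direction.

>>> play_rows(
  steps=[
    [[0.02, 0, 0, 0], [0.02, 0, 0, 0], [0, 0, 0, 0], [0, 0, 0, 0], [0, 0, 0, 0]],
  ],
)

```text
time: 7.9
ee_pos: [0.4705, -0.3621, 0.2089]
tcp_rot: [180.0, 0.0, 102.3]
wrist_force: [-0.3, -0.5, -2.3]
opening: 0.0204
grasp_force: 57.9
```

```bash
cat >> h.py <<'E'
def matyaw(c,uv,r=75,prior=0,vmax=60):
    """mat rectangle at z=5mm: black plus the bright shoe on it, inside radius r px"""
    hsv=cv2.cvtColor(c["img"],cv2.COLOR_BGR2HSV)
    m=((hsv[...,2]<vmax)&(hsv[...,1]<110)).astype(np.uint8)
    k=np.zeros_like(m);cv2.circle(k,tuple(int(v) for v in uv),r,1,-1)
    m=cv2.morphologyEx((m|mask(c["img"]))*k,cv2.MORPH_OPEN,np.ones((3,3)))
    n,l,s,_=cv2.connectedComponentsWithStats(m);m=(l==1+np.argmax(s[1:,4])).astype(np.uint8)
    cs,_=cv2.findContours(m,cv2.RETR_EXTERNAL,cv2.CHAIN_APPROX_NONE)
    P=ray(c,max(cs,key=cv2.contourArea)[:,0,:],.005)[:,:2].astype(np.float32)
    (x,y),(w,h),a=cv2.minAreaRect(P)
    a=min([a+90*i for i in range(-4,5)],key=lambda v:abs(v-prior))
    print("mat",round(x,4),round(y,4),"size",round(w,3),round(h,3),"yaw",round(a,1));return np.array([x,y]),a
def ends(c,uv,yaw,z):
    """toe origin along a known yaw"""
    b=blob(mask(c["img"]),uv);y,x=np.nonzero(b);P=ray(c,np.c_[x,y],z)[:,:2]
    s=np.radians(yaw);d=np.array([np.cos(s),np.sin(s)]);n=np.array([-d[1],d[0]]);a=P@d;t=P@n
    o=d*(a.max()+.0005-.01)+n*(t.max()+t.min())/2
    print("o",o.round(4),"len",round(np.ptp(a),4),"wid",round(np.ptp(t),4));return o
E
python3 - <<'E'
from h import *
import pickle
c=cam("wrist");pickle.dump(c,open("w5.pkl","wb"));
for n,p,k,y in(("heart",[.40,-.28,.025],"heart",14),("egg",[.6146,-.2537,.025],"egg",-6)):
    u=proj(c,p)[0];print(n,u);m,a=matyaw(c,u,75,y);ends(c,u,a,.025);shoe2(c,u,k,.025,y)
# held shoe heel edge from picture w4, plane of its top
q=ray(c,[(95,188),(111,292)],bot.get_obs()["ee_pos"][2]+.007);e=q[0]-q[1];print("held yaw-psi+90:",np.degrees(np.arctan2(-e[0],e[1]))*-1, q)
T=pickle.load(open("d0.pkl","rb"))["top"]
for n,p,y in(("tip",[.62,.265],0),("egg",[.6146,-.2537],-6),("heart",[.395,-.28],14),("plain",[.482,-.446],0)):
    u=proj(T,p+[.02])[0];print(n,end=" ");m,a=matyaw(T,u,30,y);ends(T,u,a,.025)
moveto((.437,-.267),.12,102)
E
```

```text
heart [206.47204878  88.94212568]
mat 0.3962 -0.2788 size 0.103 0.104 yaw 13.2
o [ 0.4374 -0.2701] len 0.0968 wid 0.0976
heart o [ 0.3971 -0.2389] yaw 91.1 len 0.1007 wid 0.1024
egg [394.27509013 107.69837424]
mat 0.6219 -0.252 size 0.117 0.103 yaw 2.3
o [ 0.6579 -0.252 ] len 0.1107 wid 0.0969
egg o [ 0.658  -0.2524] yaw 1.6 len 0.1119 wid 0.0983
held yaw-psi+90: -10.115903808561674 [[ 0.38152276 -0.34231172  0.21573496]
 [ 0.39310503 -0.40722981  0.21573496]]
tip mat 0.6103 0.2583 size 0.116 0.102 yaw 4.7
o [0.6549 0.2615] len 0.0495 wid 0.0941
egg mat 0.6168 -0.2566 size 0.117 0.098 yaw 3.0
o [ 0.6591 -0.2511] len 0.1099 wid 0.0964
heart mat 0.3962 -0.2829 size 0.114 0.103 yaw 14.4
o [ 0.4392 -0.2695] len 0.0973 wid 0.0986
plain mat 0.4748 -0.4514 size 0.114 0.107 yaw 5.1
o [ 0.5177 -0.4428] len 0.0907 wid 0.1006
now [ 0.4705 -0.3623  0.2087] [1.7999e+02 2.0000e-02 1.0233e+02] q6 40.1 t 7.95 | shift 0.1002 -0.0123 0.0887 turn 0.0058
```

Heart stack: origin (0.438,-0.270), yaw 13.8°. Wrist and top views agree within 2 mm, and the mat sizes fit. I move over it and stop 25 mm above.

>>> play_rows(
  steps=[
    [[0, 0, 0, -0.055], [0.0244, -0.0016, 0.01, 0], [0.0244, -0.0016, 0.015, 0], [0.0244, -0.0016, 0.015, 0], [0.0244, -0.0016, 0.015, 0]],
  ],
)

```text
time: 8.37
ee_pos: [0.4377, -0.2693, 0.1528]
tcp_rot: [-180.0, -0.0, 105.4]
wrist_force: [0.9, -0.4, -1.8]
opening: 0.02
grasp_force: 66.7
```

>>> play_rows(
  steps=[
    [[0, 0, 0.03, 0], [0, 0, 0.025, 0], [0, 0, 0.02, 0], [0, 0, 0.015, 0], [0, 0, 0.008, 0]],
  ],
)

```text
time: 8.78
ee_pos: [0.4373, -0.2694, 0.0534]
tcp_rot: [-179.9, -0.1, 105.5]
wrist_force: [0.6, -0.3, -2.3]
opening: 0.0198
grasp_force: 66.7
```

Run:
```python
from h import *
c=cam("wrist");cv2.imwrite("pics/w6.png",c["img"]);moveto((.4383,-.27),.0283,105.5)
```

```text
now [ 0.437  -0.2693  0.0528] [-1.7986e+02 -1.5000e-01  1.0548e+02] q6 42.9 t 8.83 | shift -0.001 0.001 0.0245 turn -0.0003
```

View pics/w6.png

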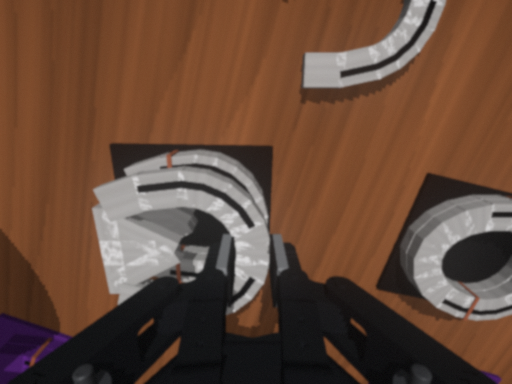

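The held shoe hangs straight over its stack, in line with the mat edges at (112–272, 145). I set it down and release.

>>> play_rows(
  steps=[
    [[-0.001, 0.001, 0.01, 0], [0, 0, 0.007, 0], [0, 0, 0.004, 0], [0, 0, 0.002, 0], [0, 0, 0.001, 0]],
  ],
)

```text
time: 9.25
ee_pos: [0.4393, -0.2703, 0.0317]
tcp_rot: [180.0, 0.0, 105.5]
wrist_force: [0.1, 0.1, -1.5]
opening: 0.0198
grasp_force: 66.8
```

>>> play_rows(
  steps=[
    [[0, 0, 0.0005, 0], [0, 0, 0, 0], [0, 0, 0, 0], [0, 0, 0, 0], [0, 0, 0, 0]],
  ],
)

```text
time: 9.67
ee_pos: [0.4394, -0.2703, 0.0314]
tcp_rot: [180.0, 0.0, 105.5]
wrist_force: [-0.2, -0.3, -1.8]
opening: 0.0198
grasp_force: 66.8
```

>>> play_rows(
  steps=[
    [[0, 0, 0.001, 0], [0, 0, 0.001, 0], [0, 0, 0.0005, 0], [0, 0, 0.0005, 0], [0, 0, 0, 0]],
  ],
)

```text
time: 10.08
ee_pos: [0.4392, -0.2702, 0.0281]
tcp_rot: [-180.0, -0.0, 105.5]
wrist_force: [-0.2, -0.2, -1.1]
opening: 0.0199
grasp_force: 66.9
```

>>> play_rows(
  steps=[
    [[0, 0, 0.0005, 0], [0, 0, 0, 0], [0, 0, 0, 0], [0, 0, 0, 0], [0, 0, 0, 0]],
  ],
)

```text
time: 10.5
ee_pos: [0.4393, -0.2702, 0.028]
tcp_rot: [180.0, 0.0, 105.5]
wrist_force: [-2.9, 1.1, 5.2]
opening: 0.0197
grasp_force: 67.6
```

Contact (+5 N). I release, lift and look.

>>> play_rows(
  steps=[
    [[0, 0, 0, 0], [0, 0, 0, 0], [0, 0, 0, 0], [0, 0, 0, 0], [0, 0, 0, 0]],
  ],
  gripper=0.05,
)

```text
time: 10.92
ee_pos: [0.4393, -0.2702, 0.0276]
tcp_rot: [-180.0, -0.0, 105.5]
wrist_force: [0.7, -0.3, -0.4]
opening: 0.05
grasp_force: 0.0
```

>>> play_rows(
  steps=[
    [[0, 0, -0.005, 0], [0, 0, -0.015, 0], [0, 0, -0.03, 0], [0, 0, -0.03, 0], [0, 0, -0.03, 0]],
  ],
)

```text
time: 11.33
ee_pos: [0.439, -0.27, 0.1392]
tcp_rot: [-180.0, -0.0, 105.5]
wrist_force: [0.4, -0.5, -0.8]
opening: 0.0505
grasp_force: 0.0
```

>>> play_rows(
  steps=[
    [[0, 0, -0.02, 0], [0, 0, -0.02, 0], [0, 0, 0, 0], [0, 0, 0, 0], [0, 0, 0, 0]],
  ],
)

```text
time: 11.75
ee_pos: [0.4391, -0.2701, 0.1771]
tcp_rot: [-180.0, -0.0, 105.5]
wrist_force: [-0.0, 0.8, -0.6]
opening: 0.0501
grasp_force: 0.0
```

Run:
```python
from h import *
c=cam("wrist");cv2.imwrite("pics/w7.png",c["img"])
u=proj(c,[.395,-.28,.03])[0];ends(c,u,13.8,.035);m,a=matyaw(c,u,95,14);o,y=shoe2(c,u,"heart",.035,14)
moveto((.4974,-.0954),.17,121)
```

```text
o [ 0.4407 -0.2697] len 0.0985 wid 0.1022
mat 0.4006 -0.2883 size 0.108 0.112 yaw 15.5
heart o [ 0.4402 -0.2686] yaw 15.6 len 0.0988 wid 0.1029
now [ 0.4389 -0.27    0.1767] [-1.7995e+02 -6.0000e-02  1.0553e+02] q6 42.9 t 11.8 | shift 0.1526 0.1031 0.0067 turn -0.2701
```

View pics/w7.png

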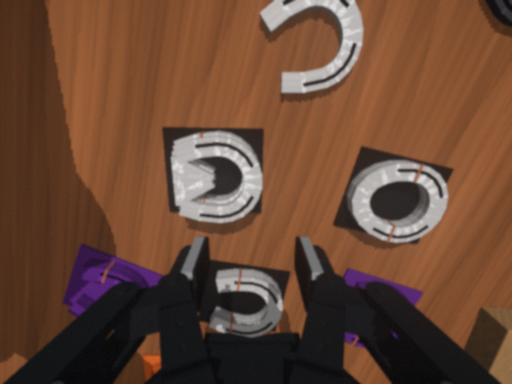

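The heart sits neatly on its stack (picture 215,178; measured toe within 2 mm, yaw within 2°). Next is the plain shoe.

>>> play_rows(
  steps=[
    [[0.0305, 0.0206, 0, 0], [0.0305, 0.0206, 0, 0], [0.0305, 0.0206, 0, 0], [0.0305, 0.0206, 0, 0], [0.0305, 0.0206, 0, 0]],
  ],
)

```text
time: 12.22
ee_pos: [0.4974, -0.094, 0.1765]
tcp_rot: [-179.9, -0.0, 105.5]
wrist_force: [0.1, -0.5, -0.8]
opening: 0.0502
grasp_force: 0.0
```

>>> play_rows(
  steps=[
    [[0, 0, 0, -0.054], [0, 0, 0, -0.054], [0, 0, 0, -0.054], [0, 0, 0, -0.054], [0, 0, 0, -0.054]],
  ],
)

```text
time: 12.63
ee_pos: [0.4972, -0.0954, 0.1764]
tcp_rot: [-179.9, -0.1, 121.2]
wrist_force: [0.7, 0.6, 1.0]
opening: 0.0496
grasp_force: 0.0
```

Run:
```python
from h import *
c=cam("wrist");cv2.imwrite("pics/w8.png",c["img"])
u=proj(c,[.467,-.1125,.01])[0];print(u)
o,y=shoe2(c,u,"plain",.01,31);moveto(o,.003,y+90)
```

```text
[223.07625507 174.30269448]
plain o [ 0.4935 -0.0932] yaw 34.1 len 0.0947 wid 0.0995
now [ 0.4972 -0.0955  0.1764] [-1.7991e+02 -8.0000e-02  1.2138e+02] q6 47.7 t 12.68 | shift 0.0039 -0.0019 0.1734 turn -0.0469
```

Run:
```python
from h import *
c=cam("wrist")
hsv=cv2.cvtColor(c["img"],cv2.COLOR_BGR2HSV)
for v,s in((90,60),(90,80),(110,80),(135,80)):
    m=((hsv[...,2]>v)&(hsv[...,1]<s)).astype(np.uint8);m[225:]=0
    b=blob(cv2.morphologyEx(m,cv2.MORPH_CLOSE,np.ones((3,3))),(223,174));print(v,s,b.sum(),cv2.boundingRect(b));o,y=shoe2(c,None,"plain",.01,31,b)
moveto(o,.003,y+90)
```

```text
90 60 3218 (176, 131, 84, 82)
plain o [ 0.4939 -0.093 ] yaw 34.3 len 0.0952 wid 0.0996
90 80 3369 (175, 131, 85, 83)
plain o [ 0.4944 -0.0938] yaw 33.6 len 0.0959 wid 0.1008
110 80 3200 (175, 131, 85, 83)
plain o [ 0.4944 -0.0938] yaw 33.6 len 0.0959 wid 0.1008
135 80 2775 (175, 131, 85, 82)
plain o [ 0.4941 -0.0933] yaw 33.6 len 0.0959 wid 0.0995
now [ 0.4972 -0.0955  0.1765] [-1.7992e+02 -7.0000e-02  1.2106e+02] q6 48.1 t 12.73 | shift 0.0036 -0.0015 0.1735 turn -0.0452
```

>>> play_rows(
  steps=[
    [[0.0037, -0.0017, 0.024, -0.045], [0, 0, 0.03, 0], [0, 0, 0.03, 0], [0, 0, 0.03, 0], [0, 0, 0.025, 0]],
  ],
)

```text
time: 13.15
ee_pos: [0.4931, -0.0932, 0.0359]
tcp_rot: [-179.9, -0.1, 123.4]
wrist_force: [-0.0, -0.1, 0.1]
opening: 0.05
grasp_force: 0.0
```

>>> play_rows(
  steps=[
    [[0, 0, 0.02, 0], [0, 0, 0.01, 0], [0, 0, 0.0035, 0], [0, 0, 0, 0], [0, 0, 0, 0]],
  ],
)

```text
time: 13.57
ee_pos: [0.4949, -0.0935, 0.0062]
tcp_rot: [179.9, 0.0, 123.5]
wrist_force: [-0.1, -0.0, 0.4]
opening: 0.0502
grasp_force: 0.0
```

>>> play_rows(
  steps=[
    [[0, 0, 0, 0], [0, 0, 0, 0], [0, 0, 0, 0], [0, 0, 0, 0], [0, 0, 0, 0]],
  ],
  gripper=0.0,
)

```text
time: 13.98
ee_pos: [0.4956, -0.0934, 0.0068]
tcp_rot: [179.9, 0.1, 123.6]
wrist_force: [1.1, 1.1, 5.7]
opening: 0.0192
grasp_force: 54.0
```

The grasp sits 4 mm too high, so I reopen, lower and close again.

>>> play_rows(
  steps=[
    [[0, 0, 0, 0], [0, 0, 0, 0], [0, 0, 0.002, 0], [0, 0, 0.002, 0], [0, 0, 0, 0]],
  ],
  gripper=0.05,
)

```text
time: 14.4
ee_pos: [0.494, -0.0934, 0.0006]
tcp_rot: [-180.0, -0.0, 123.6]
wrist_force: [0.6, 0.2, -0.1]
opening: 0.0504
grasp_force: 0.0
```

>>> play_rows(
  steps=[
    [[0, 0, 0, 0], [0, 0, 0, 0], [0, 0, 0, 0], [0, 0, 0, 0], [0, 0, 0, 0]],
  ],
)

```text
time: 14.82
ee_pos: [0.4944, -0.0934, 0.0012]
tcp_rot: [180.0, 0.0, 123.6]
wrist_force: [-0.4, -0.0, 0.1]
opening: 0.0502
grasp_force: 0.0
```

>>> play_rows(
  steps=[
    [[0, 0, 0, 0], [0, 0, 0, 0], [0, 0, 0, 0], [0, 0, 0, 0], [0, 0, 0, 0]],
  ],
  gripper=0.0,
)

```text
time: 15.23
ee_pos: [0.4948, -0.0933, 0.0016]
tcp_rot: [179.9, 0.0, 123.6]
wrist_force: [1.4, 2.1, 3.2]
opening: 0.0207
grasp_force: 54.5
```

Run:
```python
from h import *
moveto((.494,-.0933),.003,123.6)
c=cam("wrist");cv2.imwrite("pics/w9.png",c["img"])
```

```text
now [ 0.4948 -0.0933  0.0016] [1.7995e+02 2.0000e-02 1.2358e+02] q6 45.7 t 15.23 | shift 0.0004 -0.0006 -0.0014 turn -0.0003
```

View pics/w9.png

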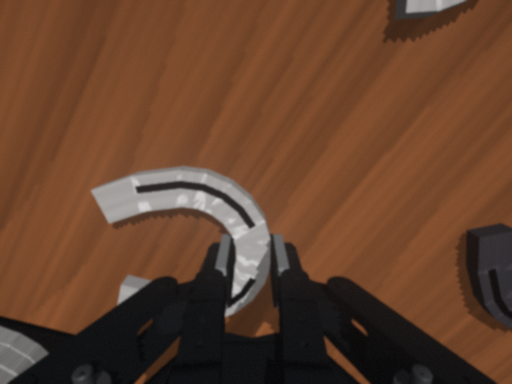

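The plain shoe's toe web is gripped at (250,255); the steel shoe lies well away at (490,270). I lift and carry it to a spot beside the plain stack.

>>> play_rows(
  steps=[
    [[0, 0, -0.002, 0], [0, 0, -0.004, 0], [0, 0, -0.008, 0], [0, 0, -0.015, 0], [0, 0, -0.025, 0]],
  ],
)

```text
time: 15.7
ee_pos: [0.4927, -0.0932, 0.0541]
tcp_rot: [-179.8, -0.2, 123.6]
wrist_force: [-0.0, -0.9, -1.8]
opening: 0.0209
grasp_force: 54.3
```

>>> play_rows(
  steps=[
    [[0, 0, -0.03, 0], [0, 0, -0.03, 0], [0, 0, -0.03, 0], [0, 0, -0.02, 0], [0, 0, 0, 0]],
  ],
)

```text
time: 16.12
ee_pos: [0.4958, -0.0938, 0.1705]
tcp_rot: [179.7, 0.3, 123.6]
wrist_force: [1.1, -0.1, -1.5]
opening: 0.0208
grasp_force: 54.3
```

>>> play_rows(
  steps=[
    [[-0.0245, -0.0313, 0, 0], [-0.0245, -0.0313, 0, 0], [-0.0245, -0.0313, 0, 0], [-0.0245, -0.0313, 0, 0], [-0.0245, -0.0313, 0, 0]],
  ],
)

```text
time: 16.53
ee_pos: [0.4304, -0.2834, 0.1647]
tcp_rot: [-180.0, -0.0, 123.6]
wrist_force: [1.0, -0.3, -1.4]
opening: 0.0206
grasp_force: 57.6
```

>>> play_rows(
  steps=[
    [[-0.0245, -0.0313, 0, 0], [-0.0245, -0.0313, 0, 0], [-0.0245, -0.0313, 0, 0], [-0.0245, -0.0313, 0, 0], [-0.0245, -0.0313, 0, 0]],
  ],
)

```text
time: 16.95
ee_pos: [0.3676, -0.4722, 0.1645]
tcp_rot: [-180.0, -0.1, 123.6]
wrist_force: [1.0, 0.0, -1.8]
opening: 0.0206
grasp_force: 57.6
```

>>> play_rows(
  steps=[
    [[0, 0, 0, 0.0936], [0, 0, 0, 0.0936], [0, 0, 0, 0.0936], [0, 0, 0, 0.0936], [0, 0, 0, 0.0936]],
  ],
)

```text
time: 17.37
ee_pos: [0.3685, -0.4705, 0.1643]
tcp_rot: [-179.9, -0.1, 96.5]
wrist_force: [-0.3, 0.3, -1.7]
opening: 0.0206
grasp_force: 58.1
```

>>> play_rows(
  steps=[
    [[0, 0, 0, 0], [0, 0, 0, 0], [0, 0, 0, 0], [0, 0, 0, 0], [0, 0, 0, 0]],
  ],
)

```text
time: 17.78
ee_pos: [0.369, -0.4706, 0.1651]
tcp_rot: [-180.0, -0.0, 96.8]
wrist_force: [-1.1, 0.0, -1.4]
opening: 0.0204
grasp_force: 58.1
```

Run:
```python
from h import *
c=cam("wrist");cv2.imwrite("pics/w10.png",c["img"])
u=proj(c,[.475,-.451,.02])[0];print(u);m,a=matyaw(c,u,80,5);o=ends(c,u,a,.025);shoe2(c,u,"plain",.025,5)
moveto(o,.05,a+91.7)
```

```text
[349.98060704 173.73722408]
mat 0.4624 -0.449 size 0.091 0.101 yaw 5.9
o [ 0.5185 -0.4431] len 0.096 wid 0.0982
plain o [ 0.5183 -0.4421] yaw 7.3 len 0.0964 wid 0.0993
now [ 0.3691 -0.4706  0.1652] [-180.      0.     96.83] q6 31.3 t 17.83 | shift 0.0095 0.1516 0.1152 turn -0.0129
```

View pics/w10.png

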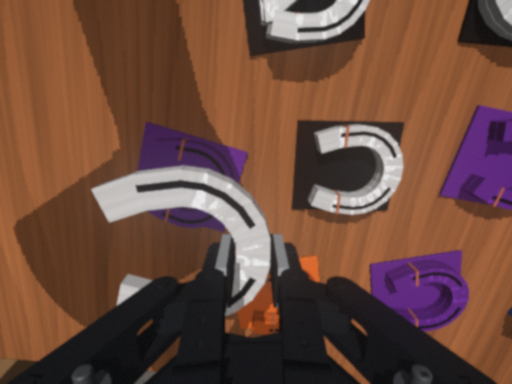

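The plain stack is clear at (355,168): origin (0.518,-0.443), yaw about 6°, and both estimates agree with the top view. I move over it and down.

>>> play_rows(
  steps=[
    [[0.0019, 0.0303, 0.006, -0.02], [0.0013, 0.0303, 0.006, 0], [0.0013, 0.0303, 0.006, 0], [0.0013, 0.0303, 0.006, 0], [0.0012, 0.0303, 0.006, 0]],
  ],
)

```text
time: 18.25
ee_pos: [0.5196, -0.443, 0.135]
tcp_rot: [180.0, 0.0, 97.9]
wrist_force: [0.1, -0.9, -0.5]
opening: 0.0203
grasp_force: 58.1
```

>>> play_rows(
  steps=[
    [[0, 0, 0.03, 0], [0, 0, 0.025, 0], [0, 0, 0.02, 0], [0, 0, 0.01, 0], [0, 0, 0, 0]],
  ],
)

```text
time: 18.67
ee_pos: [0.5172, -0.4425, 0.0473]
tcp_rot: [-179.8, -0.2, 97.9]
wrist_force: [-0.3, -0.1, -2.0]
opening: 0.0202
grasp_force: 58.2
```

>>> play_rows(
  steps=[
    [[0, 0, 0, 0], [0, 0, 0, 0], [0, 0, 0, 0], [0, 0, 0, 0], [0, 0, 0, 0]],
  ],
)

```text
time: 19.08
ee_pos: [0.5186, -0.4438, 0.0513]
tcp_rot: [179.9, 0.1, 97.9]
wrist_force: [0.9, 0.2, -2.1]
opening: 0.0204
grasp_force: 58.2
```

Run:
```python
from h import *
moveto((.5184,-.4427),.0266,97.8)
```

```text
now [ 0.5186 -0.4438  0.0513] [1.7994e+02 7.0000e-02 9.7900e+01] q6 41.5 t 19.08 | shift 0.0012 -0.0 0.0247 turn 0.0018
```

>>> play_rows(
  steps=[
    [[0.001, 0, 0.006, 0], [0, 0, 0.005, 0], [0, 0, 0.004, 0], [0, 0, 0.002, 0], [0, 0, 0.001, 0]],
  ],
)

```text
time: 19.5
ee_pos: [0.5178, -0.4422, 0.0312]
tcp_rot: [-180.0, -0.1, 97.9]
wrist_force: [0.8, 0.6, -2.3]
opening: 0.0207
grasp_force: 58.2
```

>>> play_rows(
  steps=[
    [[0, 0, 0.001, 0], [0, 0, 0.001, 0], [0, 0, 0.001, 0], [0, 0, 0, 0], [0, 0, 0, 0]],
  ],
)

```text
time: 19.92
ee_pos: [0.5181, -0.4425, 0.0293]
tcp_rot: [180.0, 0.0, 97.9]
wrist_force: [-0.1, 0.3, -2.1]
opening: 0.0203
grasp_force: 58.2
```

>>> play_rows(
  steps=[
    [[0, 0, 0.0005, 0], [0, 0, 0.0005, 0], [0, 0, 0.0005, 0], [0, 0, 0, 0], [0, 0, 0, 0]],
  ],
)

```text
time: 20.33
ee_pos: [0.5181, -0.4424, 0.0276]
tcp_rot: [-180.0, -0.0, 97.9]
wrist_force: [0.3, 0.0, -1.1]
opening: 0.0205
grasp_force: 58.2
```

>>> play_rows(
  steps=[
    [[0, 0, 0.0005, 0], [0, 0, 0.0005, 0], [0, 0, 0, 0], [0, 0, 0, 0], [0, 0, 0, 0]],
  ],
)

```text
time: 20.75
ee_pos: [0.5181, -0.4425, 0.0267]
tcp_rot: [180.0, 0.0, 97.9]
wrist_force: [-0.7, -1.1, -1.1]
opening: 0.0203
grasp_force: 58.2
```

>>> play_rows(
  steps=[
    [[0, 0, 0.0005, 0], [0, 0, 0, 0], [0, 0, 0, 0], [0, 0, 0, 0], [0, 0, 0, 0]],
  ],
)

```text
time: 21.17
ee_pos: [0.5182, -0.4425, 0.0266]
tcp_rot: [180.0, 0.0, 97.9]
wrist_force: [-1.9, 2.3, 5.2]
opening: 0.0207
grasp_force: 58.7
```

>>> play_rows(
  steps=[
    [[0, 0, 0, 0], [0, 0, 0, 0], [0, 0, 0, 0], [0, 0, 0, 0], [0, 0, 0, 0]],
  ],
  gripper=0.05,
)

```text
time: 21.58
ee_pos: [0.5181, -0.4424, 0.026]
tcp_rot: [-180.0, -0.0, 97.9]
wrist_force: [-0.1, -0.0, 0.5]
opening: 0.0502
grasp_force: 0.0
```

>>> play_rows(
  steps=[
    [[0, 0, -0.005, 0], [0, 0, -0.015, 0], [0, 0, -0.03, 0], [0, 0, -0.03, 0], [0, 0, -0.03, 0]],
  ],
)

```text
time: 22.0
ee_pos: [0.5179, -0.4422, 0.1377]
tcp_rot: [-180.0, -0.0, 97.9]
wrist_force: [0.4, -0.3, 0.4]
opening: 0.0501
grasp_force: 0.0
```

>>> play_rows(
  steps=[
    [[0, 0, -0.02, 0], [0, 0, -0.02, 0], [0, 0, 0, 0], [0, 0, 0, 0], [0, 0, 0, 0]],
  ],
)

```text
time: 22.42
ee_pos: [0.518, -0.4423, 0.1755]
tcp_rot: [-180.0, -0.0, 97.9]
wrist_force: [0.4, 0.8, 0.4]
opening: 0.0498
grasp_force: 0.0
```

Run:
```python
from h import *
c=cam("wrist")
u=proj(c,[.475,-.447,.035])[0];o=ends(c,u,6.2,.035);shoe2(c,u,"plain",.035,6)
moveto((.4987,.0981),.17,113)
```

```text
o [ 0.5198 -0.4427] len 0.095 wid 0.1017
plain o [ 0.5195 -0.4417] yaw 7.9 len 0.0949 wid 0.1025
now [ 0.5178 -0.4422  0.1749] [-1.7993e+02 -8.0000e-02  9.7910e+01] q6 41.6 t 22.47 | shift 0.5378 0.0554 0.0049 turn -0.2634
```

The plain shoe measures in line with its stack, within 2 mm and 2°. Next is the tip.

>>> play_rows(
  steps=[
    [[0.0359, 0.0037, 0, 0], [0.0359, 0.0037, 0, 0], [0.0359, 0.0037, 0, 0], [0.0359, 0.0037, 0, 0], [0.0359, 0.0037, 0, 0]],
  ],
)

```text
time: 22.88
ee_pos: [0.5108, -0.2603, 0.1747]
tcp_rot: [-179.9, -0.1, 97.9]
wrist_force: [0.6, -1.0, -0.2]
opening: 0.0501
grasp_force: 0.0
```

>>> play_rows(
  steps=[
    [[0.0359, 0.0037, 0, 0], [0.0359, 0.0037, 0, 0], [0.0359, 0.0037, 0, 0], [0.0359, 0.0037, 0, 0], [0.0359, 0.0037, 0, 0]],
  ],
)

```text
time: 23.3
ee_pos: [0.5044, -0.0801, 0.175]
tcp_rot: [-179.9, -0.0, 97.9]
wrist_force: [1.1, 1.0, 0.0]
opening: 0.0499
grasp_force: 0.0
```

>>> play_rows(
  steps=[
    [[0.0359, 0.0037, 0, 0], [0.0359, 0.0037, 0, 0], [0.0359, 0.0037, 0, 0], [0.0359, 0.0037, 0, 0], [0.0359, 0.0037, 0, 0]],
  ],
)

```text
time: 23.72
ee_pos: [0.498, 0.1002, 0.1751]
tcp_rot: [-179.9, 0.0, 97.9]
wrist_force: [1.0, -0.3, 0.2]
opening: 0.0503
grasp_force: 0.0
```

>>> play_rows(
  steps=[
    [[0, 0, 0, -0.053], [0, 0, 0, -0.053], [0, 0, 0, -0.053], [0, 0, 0, -0.053], [0, 0, 0, -0.053]],
  ],
)

```text
time: 24.13
ee_pos: [0.4984, 0.0986, 0.1749]
tcp_rot: [-179.9, -0.0, 113.3]
wrist_force: [0.3, -0.7, -0.7]
opening: 0.0498
grasp_force: 0.0
```

>>> play_rows(
  steps=[
    [[0, 0, 0, 0], [0, 0, 0, 0], [0, 0, 0, 0], [0, 0, 0, 0], [0, 0, 0, 0]],
  ],
)

```text
time: 24.55
ee_pos: [0.499, 0.0985, 0.176]
tcp_rot: [-180.0, -0.0, 113.0]
wrist_force: [0.2, 0.1, 0.9]
opening: 0.0497
grasp_force: 0.0
```

Run:
```python
from h import *
c=cam("wrist");cv2.imwrite("pics/w11.png",c["img"])
u=proj(c,[.484,.0966,.01])[0];print(u)
o,y=shoe2(c,u,"tip",.01,23);moveto(o,.002,y+90)
```

```text
[239.83599487 171.56340907]
tip o [0.4953 0.1014] yaw 25.9 len 0.0504 wid 0.0981
now [0.499  0.0985 0.1761] [-179.99   -0.    113.05] q6 78.1 t 24.6 | shift 0.0041 -0.0023 0.1741 turn -0.0498
```

>>> play_rows(
  steps=[
    [[0.0041, -0.0023, 0.025, -0.05], [0, 0, 0.03, 0], [0, 0, 0.03, 0], [0, 0, 0.03, 0], [0, 0, 0.025, 0]],
  ],
)

```text
time: 25.02
ee_pos: [0.4947, 0.1013, 0.0342]
tcp_rot: [-180.0, -0.0, 115.9]
wrist_force: [0.4, 1.0, -0.0]
opening: 0.05
grasp_force: 0.0
```

>>> play_rows(
  steps=[
    [[0, 0, 0.02, 0], [0, 0, 0.01, 0], [0, 0, 0.003, 0], [0, 0, 0, 0], [0, 0, 0, 0]],
  ],
)

```text
time: 25.43
ee_pos: [0.496, 0.1016, 0.0044]
tcp_rot: [179.9, 0.0, 115.9]
wrist_force: [0.3, 0.1, 0.5]
opening: 0.0498
grasp_force: 0.0
```

>>> play_rows(
  steps=[
    [[0, 0, 0, 0], [0, 0, 0, 0], [0, 0, 0, 0], [0, 0, 0, 0], [0, 0, 0, 0]],
  ],
)

```text
time: 25.85
ee_pos: [0.4955, 0.1015, 0.0035]
tcp_rot: [180.0, 0.0, 116.0]
wrist_force: [-0.3, -0.0, 0.3]
opening: 0.05
grasp_force: 0.0
```

>>> play_rows(
  steps=[
    [[0, 0, 0.001, 0], [0, 0, 0, 0], [0, 0, 0, 0], [0, 0, 0, 0], [0, 0, 0, 0]],
  ],
  gripper=0.0,
)

```text
time: 26.27
ee_pos: [0.4956, 0.1015, 0.0024]
tcp_rot: [180.0, 0.0, 116.0]
wrist_force: [1.9, 1.0, 1.7]
opening: 0.0201
grasp_force: 54.7
```

>>> play_rows(
  steps=[
    [[0, 0, 0, 0], [0, 0, -0.002, 0], [0, 0, -0.005, 0], [0, 0, -0.01, 0], [0, 0, -0.02, 0]],
  ],
)

```text
time: 26.68
ee_pos: [0.4939, 0.1011, 0.0382]
tcp_rot: [-179.8, -0.1, 116.0]
wrist_force: [-0.1, 0.1, -1.1]
opening: 0.0204
grasp_force: 54.5
```

>>> play_rows(
  steps=[
    [[0, 0, -0.03, 0], [0, 0, -0.03, 0], [0, 0, -0.03, 0], [0, 0, -0.03, 0], [0, 0, -0.015, 0]],
  ],
)

```text
time: 27.1
ee_pos: [0.4959, 0.1015, 0.1789]
tcp_rot: [179.8, 0.1, 116.0]
wrist_force: [0.2, 0.2, -0.9]
opening: 0.0205
grasp_force: 54.6
```

>>> play_rows(
  steps=[
    [[0.0219, 0.0183, 0, 0], [0.0219, 0.0183, 0, 0], [0.0219, 0.0183, 0, 0], [0.0219, 0.0183, 0, 0], [0.0219, 0.0183, 0, 0]],
  ],
)

```text
time: 27.52
ee_pos: [0.5297, 0.2412, 0.1751]
tcp_rot: [180.0, 0.0, 115.9]
wrist_force: [1.1, -0.6, -0.2]
opening: 0.0201
grasp_force: 54.6
```

>>> play_rows(
  steps=[
    [[0, 0, 0, 0.0744], [0, 0, 0, 0.0744], [0, 0, 0, 0.0744], [0, 0, 0, 0.0744], [0, 0, 0, 0.0744]],
  ],
)

```text
time: 27.93
ee_pos: [0.5294, 0.24, 0.1749]
tcp_rot: [180.0, 0.0, 94.4]
wrist_force: [0.0, -0.6, -0.9]
opening: 0.0204
grasp_force: 54.7
```

>>> play_rows(
  steps=[
    [[0, 0, 0, 0], [0, 0, 0, 0], [0, 0, 0, 0], [0, 0, 0, 0], [0, 0, 0, 0]],
  ],
)

```text
time: 28.35
ee_pos: [0.5296, 0.2399, 0.1743]
tcp_rot: [180.0, 0.0, 94.7]
wrist_force: [-0.0, 0.1, 0.5]
opening: 0.0205
grasp_force: 54.7
```

Run:
```python
from h import *
c=cam("wrist");cv2.imwrite("pics/w12.png",c["img"])
u=proj(c,[.641,.262,.02])[0];um=proj(c,[.612,.258,.005])[0];print(u,um);m,a=matyaw(c,um,72,4.7);o=ends(c,u,a,.025);shoe2(c,u,"tip",.025,5)
moveto(o,.05,a+90)
```

```text
[352.44183657 166.36291701] [322.91944935 164.83168818]
mat 0.5975 0.2576 size 0.092 0.102 yaw 2.6
o [0.653  0.2599] len 0.0513 wid 0.0953
tip o [0.6533 0.2581] yaw -0.7 len 0.0523 wid 0.0968
now [0.5296 0.2399 0.1743] [180.    -0.    94.69] q6 109.7 t 28.4 | shift 0.0099 0.1246 0.1243 turn 0.0362
```

View pics/w12.png

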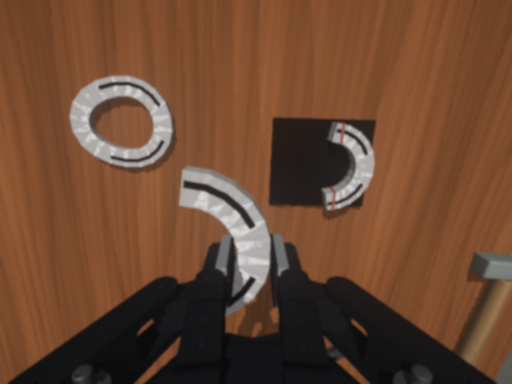

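The tip stack is at (350,165) on its mat (272–375, 118–208), and the tip is held level. The loose egg is at (122,122) with its creases on the right, so its toe is right. I move over the tip stack and down.

>>> play_rows(
  steps=[
    [[0.002, 0.0251, 0.006, 0.012], [0.002, 0.0251, 0.006, 0], [0.002, 0.0251, 0.006, 0], [0.002, 0.0251, 0.006, 0], [0.002, 0.0251, 0.006, 0]],
  ],
)

```text
time: 28.82
ee_pos: [0.6552, 0.2589, 0.1438]
tcp_rot: [-180.0, 0.0, 94.0]
wrist_force: [0.7, -0.5, 0.2]
opening: 0.0202
grasp_force: 54.8
```

>>> play_rows(
  steps=[
    [[0, 0, 0.03, 0], [0, 0, 0.025, 0], [0, 0, 0.02, 0], [0, 0, 0.015, 0], [0, 0, 0.004, 0]],
  ],
)

```text
time: 29.23
ee_pos: [0.6527, 0.2582, 0.0465]
tcp_rot: [-179.7, 0.1, 94.0]
wrist_force: [-0.2, -0.7, -0.3]
opening: 0.0204
grasp_force: 54.8
```

>>> play_rows(
  steps=[
    [[0, 0, 0, 0], [0, 0, 0, 0], [0, 0, 0, 0], [0, 0, 0, 0], [0, 0, 0, 0]],
  ],
)

```text
time: 29.65
ee_pos: [0.6546, 0.2591, 0.0515]
tcp_rot: [179.9, -0.0, 94.0]
wrist_force: [-0.1, 0.0, -1.2]
opening: 0.0203
grasp_force: 54.8
```

Run:
```python
from h import *
moveto((.6538,.2602),.0274,94)
```

```text
now [0.6546 0.2591 0.0515] [ 1.799e+02 -3.000e-02  9.396e+01] q6 107.6 t 29.65 | shift 0.0012 -0.0007 0.0241 turn -0.0008
```

>>> play_rows(
  steps=[
    [[0.001, 0, 0.006, 0], [0, 0, 0.005, 0], [0, 0, 0.004, 0], [0, 0, 0.002, 0], [0, 0, 0.001, 0]],
  ],
)

```text
time: 30.07
ee_pos: [0.6536, 0.2597, 0.0313]
tcp_rot: [-179.9, 0.0, 94.0]
wrist_force: [-0.2, -0.4, -0.3]
opening: 0.0201
grasp_force: 54.8
```

>>> play_rows(
  steps=[
    [[0, 0, 0.001, 0], [0, 0, 0.001, 0], [0, 0, 0.001, 0], [0, 0, 0, 0], [0, 0, 0, 0]],
  ],
)

```text
time: 30.48
ee_pos: [0.6541, 0.2598, 0.0292]
tcp_rot: [180.0, -0.0, 94.0]
wrist_force: [0.6, 0.6, -1.0]
opening: 0.0202
grasp_force: 54.8
```

>>> play_rows(
  steps=[
    [[0, 0, 0.0005, 0], [0, 0, 0.0005, 0], [0, 0, 0, 0], [0, 0, 0, 0], [0, 0, 0, 0]],
  ],
)

```text
time: 30.9
ee_pos: [0.6541, 0.2599, 0.0282]
tcp_rot: [180.0, -0.0, 94.0]
wrist_force: [-0.2, 0.5, -0.0]
opening: 0.0199
grasp_force: 54.8
```

>>> play_rows(
  steps=[
    [[0, 0, 0.0005, 0], [0, 0, 0, 0], [0, 0, 0, 0], [0, 0, 0, 0], [0, 0, 0, 0]],
  ],
)

```text
time: 31.32
ee_pos: [0.654, 0.2599, 0.0277]
tcp_rot: [180.0, 0.0, 94.0]
wrist_force: [1.2, -0.4, -0.2]
opening: 0.0203
grasp_force: 54.8
```

>>> play_rows(
  steps=[
    [[0, 0, 0.0005, 0], [0, 0, 0, 0], [0, 0, 0, 0], [0, 0, 0, 0], [0, 0, 0, 0]],
  ],
)

```text
time: 31.73
ee_pos: [0.6541, 0.2598, 0.0275]
tcp_rot: [180.0, -0.0, 94.0]
wrist_force: [-1.1, -0.2, 2.6]
opening: 0.0205
grasp_force: 55.1
```

>>> play_rows(
  steps=[
    [[0, 0, 0.0004, 0], [0, 0, 0, 0], [0, 0, 0, 0], [0, 0, 0, 0], [0, 0, 0, 0]],
  ],
)

```text
time: 32.15
ee_pos: [0.6541, 0.2599, 0.0275]
tcp_rot: [180.0, -0.0, 94.0]
wrist_force: [-2.3, 0.3, 5.7]
opening: 0.0205
grasp_force: 55.2
```

>>> play_rows(
  steps=[
    [[0, 0, 0, 0], [0, 0, 0, 0], [0, 0, 0, 0], [0, 0, 0, 0], [0, 0, 0, 0]],
  ],
  gripper=0.05,
)

```text
time: 32.57
ee_pos: [0.654, 0.2598, 0.0265]
tcp_rot: [-180.0, 0.0, 94.0]
wrist_force: [0.4, 0.5, -0.3]
opening: 0.0503
grasp_force: 0.0
```

>>> play_rows(
  steps=[
    [[0, 0, -0.005, 0], [0, 0, -0.015, 0], [0, 0, -0.03, 0], [0, 0, -0.03, 0], [0, 0, -0.03, 0]],
  ],
)

```text
time: 32.98
ee_pos: [0.6537, 0.2597, 0.1383]
tcp_rot: [-180.0, 0.0, 94.0]
wrist_force: [0.2, 0.4, 0.2]
opening: 0.0501
grasp_force: 0.0
```

>>> play_rows(
  steps=[
    [[0.0046, -0.0224, -0.02, 0], [0.0046, -0.0224, -0.02, 0], [0.0046, -0.0224, 0, 0], [0.0046, -0.0224, 0, 0], [0.0046, -0.0224, 0, 0]],
  ],
)

```text
time: 33.4
ee_pos: [0.5399, 0.2752, 0.1777]
tcp_rot: [179.9, -0.0, 93.9]
wrist_force: [0.3, 0.4, -0.4]
opening: 0.05
grasp_force: 0.0
```

>>> play_rows(
  steps=[
    [[0.0046, -0.0224, 0, 0], [0.0046, -0.0224, 0, 0], [0.0046, -0.0224, 0, 0], [0.0046, -0.0224, 0, 0], [0.0046, -0.0224, 0, -0.07]],
  ],
)

```text
time: 33.82
ee_pos: [0.4263, 0.2903, 0.1773]
tcp_rot: [180.0, -0.0, 97.9]
wrist_force: [-0.3, 1.1, -1.1]
opening: 0.0499
grasp_force: 0.0
```

>>> play_rows(
  steps=[
    [[0, 0, 0, 0], [0, 0, 0, 0], [0, 0, 0, 0], [0, 0, 0, 0], [0, 0, 0, 0]],
  ],
)

```text
time: 34.23
ee_pos: [0.428, 0.2901, 0.1766]
tcp_rot: [-180.0, 0.0, 97.9]
wrist_force: [-0.7, 0.9, 0.4]
opening: 0.0499
grasp_force: 0.0
```

Run:
```python
from h import *
import numpy as np
c=cam("wrist");cv2.imwrite("pics/w13.png",c["img"])
u=proj(c,[.642,.26,.035])[0];print(u);shoe2(c,u,"tip",.035,4)
u=proj(c,[.38,.2888,.01])[0];print(u)
o,y=shoe2(c,u,"egg",.01,8);moveto(o,.002,y+90)
# crease ticks: symmetric about the axis; print their centroids
g=cv2.cvtColor(c["img"],cv2.COLOR_BGR2GRAY);b=blob(mask(c["img"]),u)
f_=cv2.morphologyEx(b,cv2.MORPH_CLOSE,np.ones((9,9)));d=((g<80)&(f_>0)).astype(np.uint8)
n,l,s,ce=cv2.connectedComponentsWithStats(d)
for i in range(1,n):
    if s[i,4]>15: print(s[i],ray(c,ce[i],.01)[0].round(4))
```

```text
[430.71326898 229.65411669]
tip o [0.6549 0.2518] yaw -11.7 len 0.0606 wid 0.0968
[211.2465691  170.35005199]
egg o [0.4267 0.2922] yaw 5.9 len 0.1122 wid 0.0991
now [0.428  0.2901 0.1765] [-1.7998e+02  1.0000e-02  9.7910e+01] q6 116.2 t 34.28 | shift 0.0022 -0.0009 0.1745 turn 0.0349
[198 136  52  22 107] [0.393  0.3244 0.01  ]
[198 190  50  16  80] [0.3993 0.2526 0.01  ]
```

The egg's outline (5.9°) and creases (5.0°) agree, and the size is right. I descend and grasp.

>>> play_rows(
  steps=[
    [[0.0022, -0.0009, 0.025, 0.04], [0, 0, 0.03, 0], [0, 0, 0.03, 0], [0, 0, 0.03, 0], [0, 0, 0.025, 0]],
  ],
)

```text
time: 34.7
ee_pos: [0.426, 0.2918, 0.0344]
tcp_rot: [-179.9, 0.0, 95.6]
wrist_force: [0.2, -0.4, 0.4]
opening: 0.0499
grasp_force: 0.0
```

>>> play_rows(
  steps=[
    [[0, 0, 0.02, 0], [0, 0, 0.01, 0], [0, 0, 0.004, 0], [0, 0, 0, 0], [0, 0, 0, 0]],
  ],
)

```text
time: 35.12
ee_pos: [0.4269, 0.2927, 0.0039]
tcp_rot: [179.9, -0.0, 95.7]
wrist_force: [1.1, 0.7, 0.5]
opening: 0.05
grasp_force: 0.0
```

>>> play_rows(
  steps=[
    [[0, 0, 0, 0], [0, 0, 0, 0], [0, 0, 0, 0], [0, 0, 0, 0], [0, 0, 0, 0]],
  ],
)

```text
time: 35.53
ee_pos: [0.4264, 0.2925, 0.0031]
tcp_rot: [180.0, -0.0, 95.7]
wrist_force: [-0.8, 0.4, -0.2]
opening: 0.0501
grasp_force: 0.0
```

Run:
```python
from h import *
moveto((.4267,.2922),.0025,95.5)
```

```text
now [0.4264 0.2925 0.0031] [ 1.7997e+02 -2.0000e-02  9.5670e+01] q6 118.8 t 35.53 | shift -0.0003 0.0003 0.0006 turn 0.003
```

>>> play_rows(
  steps=[
    [[0, 0, 0.0006, 0], [0, 0, 0, 0], [0, 0, 0, 0], [0, 0, 0, 0], [0, 0, 0, 0]],
  ],
  gripper=0.0,
)

```text
time: 35.95
ee_pos: [0.4263, 0.2924, 0.0024]
tcp_rot: [180.0, -0.0, 95.7]
wrist_force: [-0.4, -0.8, 3.9]
opening: 0.0188
grasp_force: 57.6
```

>>> play_rows(
  steps=[
    [[0, 0, 0, 0], [0, 0, -0.002, 0], [0, 0, -0.005, 0], [0, 0, -0.01, 0], [0, 0, -0.02, 0]],
  ],
)

```text
time: 36.37
ee_pos: [0.425, 0.2916, 0.038]
tcp_rot: [-179.8, 0.1, 95.7]
wrist_force: [-0.4, -0.6, -1.0]
opening: 0.0184
grasp_force: 57.8
```

>>> play_rows(
  steps=[
    [[0, 0, -0.03, 0], [0, 0, -0.03, 0], [0, 0, -0.03, 0], [0, 0, -0.03, 0], [0, 0, -0.015, 0.056]],
  ],
)

```text
time: 36.78
ee_pos: [0.4268, 0.2928, 0.1789]
tcp_rot: [179.8, -0.1, 92.5]
wrist_force: [0.6, 0.7, -1.5]
opening: 0.0188
grasp_force: 57.8
```

>>> play_rows(
  steps=[
    [[-0.0378, 0.0059, 0, 0], [-0.0378, 0.0059, 0, 0], [-0.0378, 0.0059, 0, 0], [-0.0378, 0.0059, 0, 0], [-0.0378, 0.0059, 0, 0]],
  ],
)

```text
time: 37.2
ee_pos: [0.4637, 0.1032, 0.1751]
tcp_rot: [180.0, -0.0, 92.5]
wrist_force: [0.9, 0.3, -1.0]
opening: 0.0188
grasp_force: 63.1
```

>>> play_rows(
  steps=[
    [[-0.0378, 0.0059, 0, 0], [-0.0378, 0.0059, 0, 0], [-0.0378, 0.0059, 0, 0], [-0.0378, 0.0059, 0, 0], [-0.0378, 0.0059, 0, 0]],
  ],
)

```text
time: 37.62
ee_pos: [0.5013, -0.0847, 0.1751]
tcp_rot: [179.9, 0.0, 92.5]
wrist_force: [0.6, 0.9, -1.8]
opening: 0.0185
grasp_force: 63.1
```

>>> play_rows(
  steps=[
    [[-0.0378, 0.0059, 0, 0], [-0.0378, 0.0059, 0, 0], [-0.0378, 0.0059, 0, 0], [-0.0378, 0.0059, 0, 0], [-0.0378, 0.0059, 0, 0]],
  ],
)

```text
time: 38.03
ee_pos: [0.5389, -0.2723, 0.1749]
tcp_rot: [180.0, 0.0, 92.5]
wrist_force: [1.4, 0.4, -1.7]
opening: 0.018
grasp_force: 63.1
```

>>> play_rows(
  steps=[
    [[0, 0, 0, 0], [0, 0, 0, 0], [0, 0, 0, 0], [0, 0, 0, 0], [0, 0, 0, 0]],
  ],
)

```text
time: 38.45
ee_pos: [0.5391, -0.2692, 0.1748]
tcp_rot: [180.0, 0.0, 92.5]
wrist_force: [0.1, 0.3, -1.6]
opening: 0.0185
grasp_force: 63.2
```

Run:
```python
from h import *
c=cam("wrist");cv2.imwrite("pics/w14.png",c["img"])
u=proj(c,[.612,-.2537,.025])[0];print(u)
m,a=matyaw(c,u,68,2.5);o=ends(c,u,2.5,.025);shoe2(c,u,"egg",.025,2.5)
moveto(o,.05,92.5)
```

```text
[318.20361887 167.81926789]
mat 0.6178 -0.258 size 0.118 0.103 yaw 2.5
o [ 0.6581 -0.2515] len 0.1103 wid 0.096
egg o [ 0.6583 -0.254 ] yaw -1.0 len 0.112 wid 0.0981
now [ 0.5391 -0.2693  0.1748] [1.7997e+02 1.0000e-02 9.2550e+01] q6 60.9 t 38.5 | shift 0.0124 0.1196 0.1248 turn 0.0008
```

View pics/w14.png

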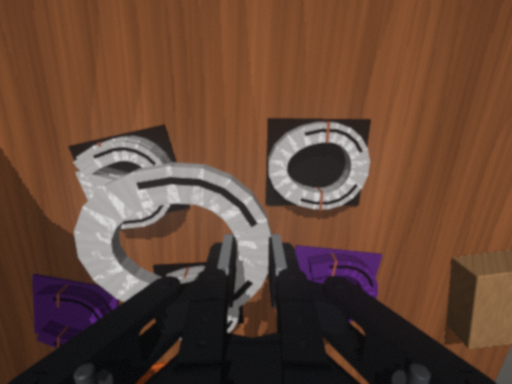

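The egg is held level, toe right. Its stack is at (318,165): origin (0.658,-0.252), yaw 2.5°, matching earlier measurements. I move over it and lower.

>>> play_rows(
  steps=[
    [[0.0024, 0.024, 0.006, 0], [0.0024, 0.024, 0.006, 0], [0.0024, 0.024, 0.006, 0], [0.0024, 0.024, 0.006, 0], [0.0024, 0.024, 0.006, 0]],
  ],
)

```text
time: 38.92
ee_pos: [0.6595, -0.2519, 0.1444]
tcp_rot: [180.0, 0.0, 92.5]
wrist_force: [0.2, -0.1, -1.6]
opening: 0.0183
grasp_force: 63.3
```

>>> play_rows(
  steps=[
    [[0, 0, 0.03, 0], [0, 0, 0.025, 0], [0, 0, 0.02, 0], [0, 0, 0.015, 0], [0, 0, 0.004, 0]],
  ],
)

```text
time: 39.33
ee_pos: [0.6571, -0.2517, 0.047]
tcp_rot: [-179.8, -0.1, 92.5]
wrist_force: [-0.7, 1.0, -2.3]
opening: 0.0183
grasp_force: 63.5
```

>>> play_rows(
  steps=[
    [[0, 0, 0, 0], [0, 0, 0, 0], [0, 0, 0, 0], [0, 0, 0, 0], [0, 0, 0, 0]],
  ],
)

```text
time: 39.75
ee_pos: [0.6589, -0.2534, 0.0515]
tcp_rot: [179.9, 0.0, 92.5]
wrist_force: [-0.6, 0.4, -1.9]
opening: 0.0188
grasp_force: 63.5
```

Run:
```python
from h import *
moveto((.6582,-.252),.0274,92.5)
```

```text
now [ 0.6589 -0.2534  0.0515] [1.7991e+02 4.0000e-02 9.2460e+01] q6 66.5 t 39.75 | shift 0.0014 -0.0006 0.0241 turn -0.0006
```

>>> play_rows(
  steps=[
    [[0.001, 0, 0.006, 0], [0, 0, 0.005, 0], [0, 0, 0.004, 0], [0, 0, 0.002, 0], [0, 0, 0.001, 0]],
  ],
)

```text
time: 40.17
ee_pos: [0.6579, -0.252, 0.0313]
tcp_rot: [-179.9, -0.0, 92.5]
wrist_force: [0.5, -0.6, -1.3]
opening: 0.0187
grasp_force: 63.5
```

>>> play_rows(
  steps=[
    [[0, 0, 0.001, 0], [0, 0, 0.001, 0], [0, 0, 0.001, 0], [0, 0, 0, 0], [0, 0, 0, 0]],
  ],
)

```text
time: 40.58
ee_pos: [0.6583, -0.2522, 0.0292]
tcp_rot: [180.0, 0.0, 92.5]
wrist_force: [-0.6, -0.3, -1.4]
opening: 0.0183
grasp_force: 63.5
```

>>> play_rows(
  steps=[
    [[0, 0, 0.0005, 0], [0, 0, 0.0005, 0], [0, 0, 0, 0], [0, 0, 0, 0], [0, 0, 0, 0]],
  ],
)

```text
time: 41.0
ee_pos: [0.6583, -0.2522, 0.0282]
tcp_rot: [180.0, -0.0, 92.5]
wrist_force: [0.7, 1.6, -1.1]
opening: 0.0184
grasp_force: 63.5
```

>>> play_rows(
  steps=[
    [[0, 0, 0.0005, 0], [0, 0, 0, 0], [0, 0, 0, 0], [0, 0, 0, 0], [0, 0, 0, 0]],
  ],
)

```text
time: 41.42
ee_pos: [0.6583, -0.2522, 0.0277]
tcp_rot: [180.0, -0.0, 92.5]
wrist_force: [0.5, -0.4, -0.9]
opening: 0.0183
grasp_force: 63.5
```

>>> play_rows(
  steps=[
    [[0, 0, 0.0005, 0], [0, 0, 0, 0], [0, 0, 0, 0], [0, 0, 0, 0], [0, 0, 0, 0]],
  ],
)

```text
time: 41.83
ee_pos: [0.6583, -0.2522, 0.0275]
tcp_rot: [180.0, 0.0, 92.5]
wrist_force: [-2.1, 1.4, 2.9]
opening: 0.0185
grasp_force: 64.0
```

Contact. I release, lift, and swing back to check the tip and take an overview.

>>> play_rows(
  steps=[
    [[0, 0, 0.0003, 0], [0, 0, 0, 0], [0, 0, 0, 0], [0, 0, 0, 0], [0, 0, 0, 0]],
  ],
)

```text
time: 42.25
ee_pos: [0.6584, -0.2522, 0.0275]
tcp_rot: [180.0, 0.0, 92.5]
wrist_force: [-2.3, 1.5, 5.7]
opening: 0.0183
grasp_force: 64.4
```

>>> play_rows(
  steps=[
    [[0, 0, 0, 0], [0, 0, 0, 0], [0, 0, 0, 0], [0, 0, 0, 0], [0, 0, 0, 0]],
  ],
  gripper=0.05,
)

```text
time: 42.67
ee_pos: [0.6583, -0.2522, 0.0267]
tcp_rot: [-180.0, -0.0, 92.5]
wrist_force: [-0.2, 0.3, -0.6]
opening: 0.0499
grasp_force: 0.0
```

>>> play_rows(
  steps=[
    [[0, 0, -0.005, 0], [0, 0, -0.015, 0], [0, 0, -0.03, 0], [0, 0, -0.03, 0], [0, 0, -0.03, 0]],
  ],
)

```text
time: 43.08
ee_pos: [0.658, -0.2521, 0.1383]
tcp_rot: [-180.0, -0.0, 92.5]
wrist_force: [1.0, -0.4, 0.7]
opening: 0.0496
grasp_force: 0.0
```

>>> play_rows(
  steps=[
    [[0, 0, -0.02, 0], [0, 0, -0.02, 0], [0, 0, 0, 0], [0, 0, 0, 0], [0, 0, 0, 0]],
  ],
)

```text
time: 43.5
ee_pos: [0.6582, -0.2521, 0.176]
tcp_rot: [-180.0, -0.0, 92.5]
wrist_force: [-0.1, -0.4, -0.7]
opening: 0.0501
grasp_force: 0.0
```

Run:
```python
from h import *
c=cam("wrist")
u=proj(c,[.612,-.2537,.035])[0];print(u);m,a=matyaw(c,u,85,2.5);ends(c,u,2.5,.035);shoe2(c,u,"egg",.035,2.5)
T=cam("top")
u=proj(T,[.641,.262,.035])[0];shoe2(T,u,"tip",.035,4);ends(T,u,4.5,.035)
S=cam("scene");cv2.imwrite("pics/s2.png",cv2.resize(S["img"],(800,600),interpolation=cv2.INTER_CUBIC))
moveto((.66,-.25),.2,92)
```

```text
[209.52773135 180.35055337]
mat 0.6101 -0.2604 size 0.109 0.122 yaw -2.7
o [ 0.6606 -0.2505] len 0.1116 wid 0.0991
egg o [ 0.6606 -0.2513] yaw 1.3 len 0.1125 wid 0.1001
tip o [0.6559 0.2587] yaw 4.5 len 0.052 wid 0.0969
o [0.6548 0.2586] len 0.049 wid 0.0939
now [ 0.6579 -0.252   0.1753] [-1.7988e+02 -5.0000e-02  9.2460e+01] q6 66.6 t 43.65 | shift 0.0019 0.0022 -0.0247 turn 0.0081
```

View pics/s2.png

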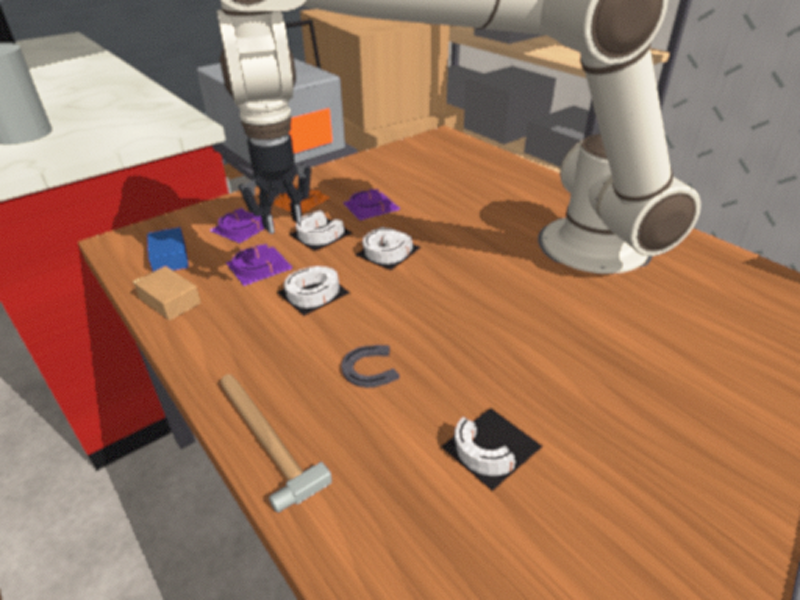

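All four shoes lie flat on their stacks: plain (320,230), heart (388,245), egg (313,288), tip (485,447). The steel shoe at (370,366) is untouched, so I hand in.

```bash
python3 -c "
from workcell import bot
print(bot.job_done())"
```

```text
the job is handed in; nothing more can be done
None
```

All four aluminium shoes lie flat on their own stacks, each measured within about 3 mm of its stack's toe and about 2° of its line. The steel shoe was not touched, and the job was handed in at about 44 s; the hand-in returned no verdict.

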